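# Make up two bolt-and-nut kits from the loose parts on the bench

### The job

Pick the two hex bolts and the two hex nuts out of the loose parts on the bench and make up two kits: lay the longer bolt lengthwise in the big bay of the longer kit tray and the shorter bolt lengthwise in the big bay of the shorter tray, and lay one nut flat in the small bay of each tray. Leave the two air-hose couplers where they lie.

Things in the scene. Friction and masses are not known exactly. Their poses are not given: they have to be found in the camera images.
- bolt_long: Steel hex bolt lying on the bench, the longer and thicker bolt: 58 mm long overall, shank 12 mm thick, hexagonal head 22 mm wide and 19 mm high at the +y end. Origin under the middle of its length, on the bench; y runs along the shank towards the head, z up. Grip across x on the shank just beside the middle (0 to 8 mm towards the head), where the shank's axis is about 8 mm above the bench.
- bolt_short: Steel hex bolt lying on the bench, the shorter and thinner bolt: 42 mm long overall, shank 10 mm thick, hexagonal head 18 mm wide and 16 mm high at the +y end. Origin under the middle of its length, on the bench; y runs along the shank towards the head, z up. Grip across x on the shank just beside the middle (0 to 8 mm towards the head), where the shank's axis is about 7 mm above the bench.
- nut_one: Steel hex nut lying flat, 19 mm across flats (x), 22 mm across corners (y), 10 mm high. Origin under its centre, z up. One of two equal nuts; either may go in either tray.
- nut_two: Steel hex nut lying flat, 19 mm across flats (x), 22 mm across corners (y), 10 mm high. Origin under its centre, z up. One of two equal nuts; either may go in either tray.
- tray_long: Kit tray, grey floor, black walls, fixed to the bench, the longer of two: 133.5 mm long (x), 61 mm wide (y). Floor 6 mm thick; walls and one cross wall 2.5 mm, tops 11 mm above the bench. Origin under its centre, z up. Small (nut) bay at -x: 42 mm (x) by 56 mm inside, centre x = -43.25 mm, y = 0. Big (bolt) bay at +x: 84 mm by 56 mm inside, centre x = +22.25 mm, y = 0.
- tray_short: Kit tray, grey floor, black walls, fixed to the bench, the shorter of two: 107.5 mm long (x), 61 mm wide (y). Floor 6 mm thick; walls and one cross wall 2.5 mm, tops 11 mm above the bench. Origin under its centre, z up. Small (nut) bay at -x: 42 mm (x) by 56 mm inside, centre x = -30.25 mm, y = 0. Big (bolt) bay at +x: 58 mm by 56 mm inside, centre x = +22.25 mm, y = 0.
- coupler_steel: Silver-coloured air-hose coupler lying on its side, 50 mm long (y), 22 mm thick: a stepped, tapered body without thread. Not a fastener; stays where it is. Origin under its centre.
- coupler_brass: Brass air-hose coupler of the same shape, 50 mm long (y), 22 mm thick. Stays where it is. Origin under its centre. (Room: a tall steel rack stands beyond the right-hand edge of the bench, its nearest post at about x = 0.55, y = -0.16 m; keep the arm folded in when swinging past it.)

How it is judged (in metres and radians):
At the end, for the whole second after the job is handed in: Longer bolt in the longer tray's big bay (middle within 15 mm of the bay's centre along the tray, 21 across), shorter bolt in the shorter tray's (10 along, 21 across), each down in it and within 0.5 rad of lengthwise; a nut flat in each small bay (12 along, 19 across); all at rest (x of bolt_long in the frame of tray_long between 0.00725 and 0.03725 m and y of bolt_long in the frame of tray_long between -0.021 and 0.021 m and z of bolt_long in the frame of tray_long below 0.029 m and angle between the y axis of bolt_long and the x axis of tray_long, either way round below 0.5 rad and x of bolt_short in the frame of tray_short between 0.01225 and 0.03225 m and y of bolt_short in the frame of tray_short between -0.021 and 0.021 m and z of bolt_short in the frame of tray_short below 0.029 m and angle between the y axis of bolt_short and the x axis of tray_short, either way round below 0.5 rad and ((x of nut_one in the frame of tray_long between -0.05525 and -0.03125 m and y of nut_one in the frame of tray_long between -0.019 and 0.019 m and z of nut_one in the frame of tray_long below 0.02 m and angle between the z axis of nut_one and the z axis of tray_long, either way round below 0.2 rad and x of nut_two in the frame of tray_short between -0.04225 and -0.01825 m and y of nut_two in the frame of tray_short between -0.019 and 0.019 m and z of nut_two in the frame of tray_short below 0.02 m and angle between the z axis of nut_two and the z axis of tray_short, either way round below 0.2 rad) or (x of nut_two in the frame of tray_long between -0.05525 and -0.03125 m and y of nut_two in the frame of tray_long between -0.019 and 0.019 m and z of nut_two in the frame of tray_long below 0.02 m and angle between the z axis of nut_two and the z axis of tray_long, either way round below 0.2 rad and x of nut_one in the frame of tray_short between -0.04225 and -0.01825 m and y of nut_one in the frame of tray_short between -0.019 and 0.019 m and z of nut_one in the frame of tray_short below 0.02 m and angle between the z axis of nut_one and the z axis of tray_short, either way round below 0.2 rad)) and linear speed of each of bolt_long, bolt_short, nut_one, nut_two below 0.01 m/s and angular speed of each of bolt_long, bolt_short, nut_one, nut_two below 0.15 rad/s); the robot touches nothing.
It fails at once if the silver coupler is moved by more than 30 mm (distance of coupler_steel from where it was at the start of the episode above 0.03 m).
It fails at once if the brass coupler is moved by more than 30 mm (distance of coupler_brass from where it was at the start of the episode above 0.03 m).
It also fails if it takes over 80 s, if anything falls off the work surface, if the arm or the gripper's body presses on something with over 40 N, if the wrist force passes 120 N, or if a joint passes its speed limit or range.

### The arm

A 6-joint arm with a two-finger parallel gripper is mounted at the origin on a cart in front of the work surface, level with it; the furniture and walls round the work are solid. World frame = base frame: x ahead of the robot, y to its left, z up, the work surface at z = 0. Lengths are in mm, angles in rad, forces in N, time in s.
With the tool pointing down it reaches from about 250 to 725 mm from the base axis. Payload 4 kg.
Tool frame: the origin (TCP) lies at the centre of the arm's flange, where the gripper is bolted on; the fingertips stand 173 mm ahead of it and the grasp point (between the pads) lies 155 mm ahead of it; z points along the fingers, y is the direction in which the jaws open and shut (so a half turn about z gives the same grasp; the last joint's range is limited). The gripper opens to 85 mm and grips with 20 to 120 N. Pads are 22 mm wide; open, the fingers measure 114 mm over their backs; the gripper's body (76 mm by 85 mm) begins 54 mm behind the grasp point. The pads swing forward as they close: fully open they stand 13 mm farther back than shut.
Start: joints at [-1.17, 0.241, 0.005, 1.335, 0, 1.571], TCP at [195.076, -460.375, 404.706] pointing down, gripper open.
Joint ranges: [-2.72, 2.72], [-1.05, 1.87], [-1.09, 1.28], [-1.99, 2.15], [-1.42, 1.44], [-3.14, 3.14]. Speed limits (rad/s): [2.79, 2.79, 3.14, 3.14, 3.14, 3.14].

### API

Orientations are given as a unit quaternion [w, x, y, z].
In Python, from bench import * gives the robot as it stands.
- The arm moves only by the shell command python3 -m jog 'ROWS' [OPENING] [FORCE]. ROWS is JSON, one flat list of numbers, 4 for each row, row after row: the shift along the tool's x, y, z in m, then the turn about the tool's z in rad. A call has 1 to 12 rows; each row is the pose to reach, as a shift and turn from the pose commanded when the call began, along the tool's axes at that moment; what a row does not reach only later rows make up. A row lasts 1/12 s, in which the tool goes at most 41.7 mm and 7.16 degrees, less where a joint would pass 70% of its speed; a pose out of reach is approached as far as the arm can. A call with a gripper value outside its range is refused whole. OPENING is the finger opening in m, from 0 to 0.0854, set as the call begins (- or left out, the last holds). The fingers move at their own pace and stop on an object; FORCE is the grip in N (left out, the last holds). Time passes only in rows, so rows that repeat a pose let the fingers close. It gives the time, the measured TCP pose, the force and the opening at its end, in the units of the state.
- observe(): the state, without advancing time (a new reading comes with each control period).
- grab_frame(name): name is "side" or "top"; returns (picture, depth): 480x640x3 uint8, red, green, blue; 480x640 float32, mm along the optical axis (not along the pixel's ray), 0 where there is no reading.
- calibration(name): a dict with "camera_matrix" (3x3 intrinsics, pixels), "R" (3x3) and "t" (3): a world point X has camera coordinates R X + t. Camera axes: x right, y down, z forward; pixel columns grow to the right and rows downward; lengths in mm; the calibration is good to about 2 mm. A picture is of the moment at which its call begins. calibration takes no time and is no camera call.
- close_job(): hands the job in, once; it reports no verdict.
The state is a dict: "clock": time; "q": joint angles; "joint_velocities": joint speeds; "joint_efforts": joint torques, N m; "position": TCP position; "tool_rot": TCP orientation; "wrist_force": force on the tool from outside, world axes, zero at the start; "moment": the same for the moment, N m; "opening": finger opening in mm.
Only numpy, scipy, OpenCV 4.12 (cv2) and the standard library are available. Lean on these libraries where they do the work, as an engineer would, in place of code of your own. Each camera call takes 0.05 s, during which the arm holds its last target.

## Working session

There is one attempt and no reset: what is moved stays moved. The work goes in short steps, Python scripts to look and compute and a shell command to move; the robot and the scene stay as the last step left them, time stands still between calls to the robot, and variables do not carry over. Pictures are saved under pics/ and viewed, and the job is handed in when it is done.

```bash
ls; mkdir -p pics; python3 - <<'E'
from bench import *
import cv2
print(observe())
for n in ("top","side"):
    p,d=grab_frame(n); cv2.imwrite(f"pics/{n}0.png",p[:,:,::-1]); 
    import numpy as np
    np.save(f"{n}0.npy",d); c=calibration(n); print(n,c)
E
```

```text
pics
{'clock': 0.0, 'q': array([-1.17000704e+00,  2.41420711e-01,  3.71794517e-03,  1.33521962e+00,
        9.90042959e-06,  1.57082492e+00]), 'joint_velocities': array([-0.00074999, -0.00038229, -0.00069401, -0.00216655, -0.00012251,
       -0.00051425]), 'joint_efforts': array([ 5.88818602e-04, -3.72319186e+01,  2.52407831e+01,  1.70753984e-02,
       -9.72264820e-05, -8.00826626e-06]), 'position': array([ 194.9665409 , -460.12306797,  403.80632686]), 'tool_rot': array([-1.04273777e-03,  9.79990391e-01,  1.99041963e-01, -2.06766073e-04]), 'wrist_force': array([0.89409976, 1.05674867, 0.09016127]), 'moment': array([ 0.03494892,  0.03329539, -0.00283095]), 'opening': 85.79377839016594}
top {'camera_matrix': array([[608.97507015,   0.        , 309.30725217],
       [  0.        , 608.97507015, 244.79248141],
       [  0.        ,   0.        ,   1.        ]]), 'R': array([[-0.0176882 , -0.99972542,  0.01536892],
       [-0.99702697,  0.01648332, -0.07526963],
       [ 0.07499564, -0.01665462, -0.99704477]]), 't': array([148.13452478, 432.02383674, 849.41240558])}
side {'camera_matrix': array([[552.41335393,   0.        , 323.26129033],
       [  0.        , 552.41335393, 244.0759176 ],
       [  0.        ,   0.        ,   1.        ]]), 'R': array([[-0.72616019, -0.68740735, -0.01274819],
       [-0.57198149,  0.61430776, -0.54356522],
       [ 0.38148204, -0.3874237 , -0.83927012]]), 't': array([428.69852778, 156.68117269, 788.333555  ])}
```

View pics/top0.png

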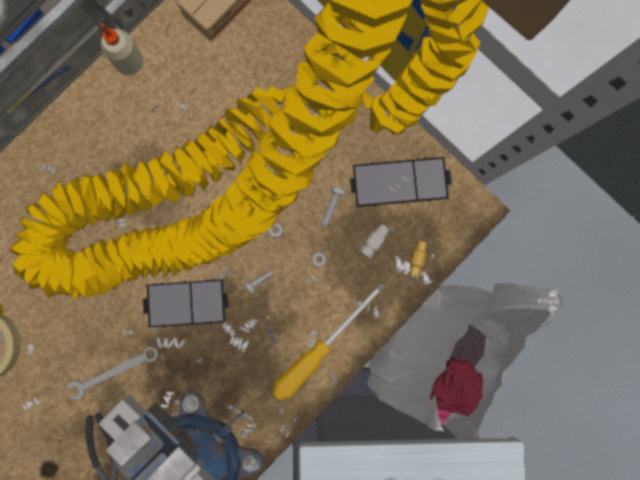

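View pics/side0.png

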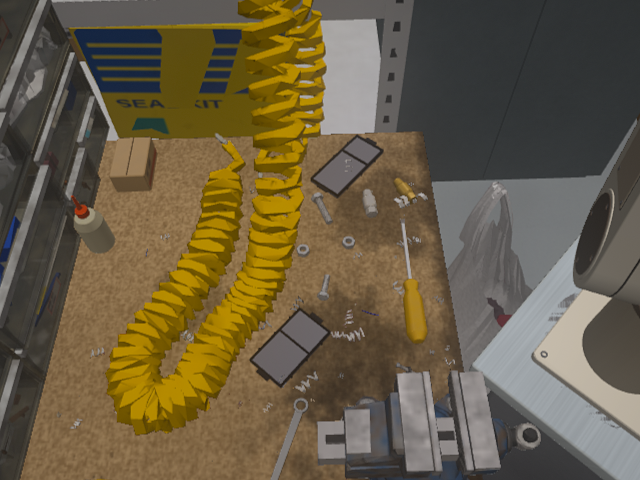

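```bash
cat > h.py <<'E'
import numpy as np, cv2
from bench import calibration
def ray(n,u,v,z):
    c=calibration(n);K=c["camera_matrix"];R=c["R"];t=c["t"]
    d=R.T@np.linalg.solve(K,[u,v,1.]); C=-R.T@t
    return C+d*(z-C[2])/d[2]
def cloud(n,d):
    c=calibration(n);K=c["camera_matrix"]
    v,u=np.mgrid[:480,:640]
    P=np.stack([(u-K[0,2])/K[0,0]*d,(v-K[1,2])/K[1,1]*d,d],-1)
    W=(P-c["t"])@c["R"]; W[d==0]=np.nan
    return W
def proj(n,X):
    c=calibration(n);p=c["camera_matrix"]@(c["R"]@np.asarray(X,float)+c["t"]);return p[:2]/p[2]
E
python3 - <<'E'
from h import *
for n,(a,b,w,h) in {"top":(130,140,340,240),"side":(230,120,220,280)}.items():
    im=cv2.imread(f"pics/{n}0.png")[b:b+h,a:a+w]; s=min(800/w,600/h)
    cv2.imwrite(f"pics/{n}0z.png",cv2.resize(im,None,fx=s,fy=s,interpolation=cv2.INTER_CUBIC)); print(n,s)
W=cloud("top",np.load("top0.npy"))
print("height map top (z), grid 40px")
for v in range(20,480,40): print(v,[ (int(W[v,u,0]),int(W[v,u,1]),int(W[v,u,2])) if np.isfinite(W[v,u,2]) else None for u in range(20,520,60)])
E
```

```text
top 2.3529411764705883
side 2.142857142857143
height map top (z), grid 40px
20 [(684, 470, 195), (715, 427, 126), (768, 382, 10), (750, 288, 47), (771, 207, 0), (587, 135, 400), (570, 91, 436), (644, 6, 272), (649, -59, 259)]
60 [(650, 484, 163), (702, 462, 28), (705, 380, 17), (711, 296, 0), (708, 208, 4), (564, 134, 373), (562, 84, 377), (633, -11, 191), (617, -67, 231)]
100 [(627, 520, 82), (652, 471, 1), (651, 383, 3), (651, 296, 0), (630, 205, 60), (536, 134, 353), (624, 42, 74), (664, -70, -57), (665, -166, -61)]
140 [(594, 557, 1), (593, 471, 1), (592, 384, 1), (575, 286, 63), (524, 193, 262), (515, 133, 293), (587, 34, 0), (608, -75, -89), (600, -162, -59)]
180 [(536, 557, 0), (522, 447, 65), (521, 366, 66), (521, 288, 58), (485, 194, 249), (530, 123, 0), (527, 36, 6), (526, -50, 5), (662, -398, -765)]
220 [(470, 525, 65), (471, 453, 47), (475, 384, -2), (462, 281, 98), (450, 198, 190), (471, 124, -4), (470, 37, 0), (468, -50, 0), (467, -138, -1)]
260 [(416, 523, 68), (415, 445, 65), (413, 365, 69), (412, 285, 77), (414, 211, 0), (413, 125, -1), (411, 38, 1), (410, -48, -1), (442, -385, -754)]
300 [(363, 554, 0), (362, 468, 1), (360, 383, 0), (359, 297, 4), (357, 212, 1), (355, 126, 0), (354, 39, -2), (343, -159, -494), (345, -224, -277)]
340 [(307, 552, 1), (305, 468, -1), (303, 383, -1), (302, 298, 0), (300, 213, 0), (300, 128, 15), (297, 41, 0), (262, -133, -393), (238, -343, -651)]
380 [(251, 551, 0), (249, 467, 1), (247, 383, -1), (246, 298, 0), (244, 213, 0), (242, 128, 0), (159, -27, -558), (168, -149, -474), (177, -256, -396)]
420 [(196, 550, 1), (194, 466, 0), (214, 355, 107), (193, 296, 16), (189, 214, 2), (106, 118, -383), (111, 0, -348), (57, -172, -593), (17, -370, -763)]
460 [(141, 549, 1), (139, 465, 2), (170, 350, 124), (173, 275, 142), (137, 214, 14), (132, 130, 1), (130, 46, 1), (127, -38, -1), (125, -124, -3)]
```

View pics/top0z.png

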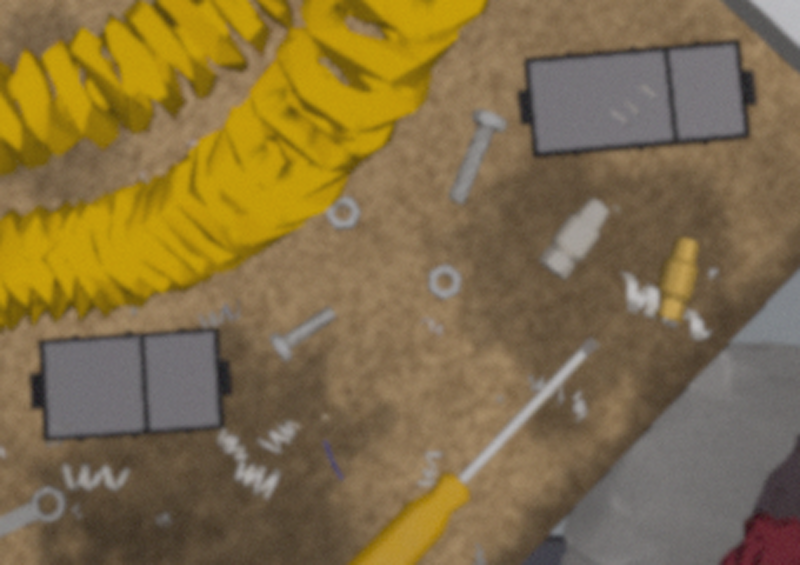

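View pics/side0z.png

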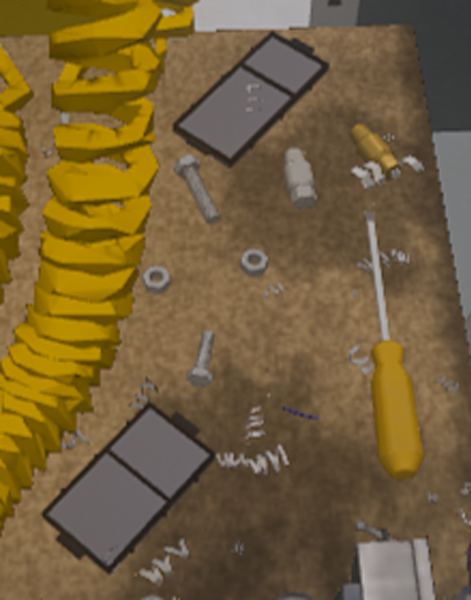

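```bash
python3 - <<'E'
from h import *
im=cv2.imread("pics/top0.png"); hsv=cv2.cvtColor(im,cv2.COLOR_BGR2HSV)
m=((hsv[...,1]<70)&(hsv[...,2]>95)).astype(np.uint8)
yel=((hsv[...,0]>18)&(hsv[...,0]<32)&(hsv[...,1]>150)).astype(np.uint8)
def show(name,x0,y0,x1,y1,z):
    s=np.zeros_like(m); s[y0:y1,x0:x1]=m[y0:y1,x0:x1]
    n,l,st,c=cv2.connectedComponentsWithStats(s); k=1+np.argmax(st[1:,4])
    cn,_=cv2.findContours((l==k).astype(np.uint8),cv2.RETR_EXTERNAL,cv2.CHAIN_APPROX_NONE)
    r=cv2.minAreaRect(cn[0]); b=cv2.boxPoints(r); B=np.array([ray("top",*q,z)[:2] for q in b])
    e=[np.linalg.norm(B[1]-B[0]),np.linalg.norm(B[2]-B[1])]; L=(B[1]-B[0]) if e[0]>e[1] else B[2]-B[1]
    print(name,st[k],"rect",np.round(r[0],1),"centre",ray("top",*r[0],z)[:2].round(1),"sides",np.round(e,1),"ang",round(np.degrees(np.arctan2(L[1],L[0])),1))
show("boltL",318,178,348,230,8)
show("boltS",242,264,276,296,7)
show("nutA",266,220,286,240,5)
show("nutB",308,248,330,270,8)
show("trayL",350,155,452,210,6)
show("trayS",144,278,230,330,6)
show("cS",360,220,392,260,11)
s=[(u,v) for v in range(480) for u in range(640)]
d=np.load("top0.npy");W=cloud("top",d)
Y=(yel>0)&np.isfinite(W[...,2])
P=W[Y]; 
nut=ray("top",276,230,5); print(nut)
for zlo,zhi in((20,60),(60,110),(110,160),(160,220),(220,300),(300,450),(450,700)):
    q=P[(P[:,2]>zlo)&(P[:,2]<zhi)]
    # min distance to nut, points list within 150
    for nm,X in(("nutA",nut[:2]),("nutB",ray("top",319,259,5)[:2]),("boltL",ray("top",331,206,8)[:2]),("boltS",ray("top",260,280,8)[:2]),("trayS",ray("top",185,303,6)[:2]),("nutbayL",ray("top",431,180,6)[:2]),("bigL",ray("top",384,183,6)[:2])):
        D=np.linalg.norm(q[:,:2]-X,axis=1)
        if len(q): i=D.argmin(); print(zlo,zhi,nm,D[i].round(),q[i].round())
cv2.imwrite("pics/mask.png",m*255)
E
```

```text
boltL [321 186  25  41 383] rect [332.9 206.9] centre [489.2 105.7] sides [60.6 21.8] ang -17.9
boltS [244 270  29  24 236] rect [257.4 279.2] centre [387.2 215.5] sides [42.3 18.4] ang -47.6
nutA [268 223  16  15 144] rect [276.3 230.9] centre [456.  187.7] sides [21.  18.1] ang -50.9
nutB [312 252  15  16 158] rect [318.3 259.3] centre [414.1 128.2] sides [20.3 21.2] ang -136.1
trayL [ 356  162   60   42 2127] rect [385.1 182.4] centre [524.   29.1] sides [83.5 54.9] ang -85.8
trayS [ 149  284   42   41 1540] rect [169.7 303.9] centre [354.3 340.2] sides [56.7 54.9] ang -87.2
cS [360 224  29  35 529] rect [374.7 240.3] centre [439.8  47.1] sides [53.  23.2] ang -38.1
[457.37609737 188.06266838   5.        ]
20 60 nutA 93.0 [413. 270.  58.]
20 60 nutB 116.0 [298. 128.  24.]
20 60 boltL 123.0 [596.  45.  21.]
20 60 boltS 64.0 [413. 270.  58.]
20 60 trayS 42.0 [397. 324.  48.]
20 60 nutbayL 77.0 [588.   9.  45.]
20 60 bigL 63.0 [586.  22.  54.]
60 110 nutA 33.0 [474. 217. 109.]
60 110 nutB 108.0 [474. 217. 109.]
60 110 boltL 110.0 [474. 217. 109.]
60 110 boltS 49.0 [424. 243.  69.]
60
[... 411 characters left out ...]
 163. 214.]
160 220 boltL 48.0 [481. 155. 205.]
160 220 boltS 49.0 [434. 219. 162.]
160 220 trayS 124.0 [448. 236. 164.]
160 220 nutbayL 90.0 [616. -29. 171.]
160 220 bigL 109.0 [620. -20. 170.]
220 300 nutA 1.0 [457. 188. 221.]
220 300 nutB 65.0 [463. 171. 220.]
220 300 boltL 24.0 [511. 120. 292.]
220 300 boltS 74.0 [457. 188. 221.]
220 300 trayS 161.0 [478. 214. 221.]
220 300 nutbayL 102.0 [628. -32. 223.]
220 300 bigL 81.0 [530. 111. 280.]
300 450 nutA 57.0 [505. 158. 302.]
300 450 nutB 95.0 [505. 157. 301.]
300 450 boltL 30.0 [517. 122. 310.]
300 450 boltS 131.0 [505. 158. 302.]
300 450 trayS 220.0 [507. 160. 301.]
300 450 nutbayL 120.0 [581.  69. 400.]
300 450 bigL 64.0 [568.  76. 409.]
```

```bash
python3 - <<'E'
from h import *
out={}
for n in("top","side"):
    im=cv2.imread(f"pics/{n}0.png"); hsv=cv2.cvtColor(im,cv2.COLOR_BGR2HSV)
    yel=(hsv[...,0]>15)&(hsv[...,0]<34)&(hsv[...,1]>150)
    W=cloud(n,np.load(n+"0.npy")); P=W[yel&np.isfinite(W[...,2])]
    P=P[(P[:,2]>20)&(P[:,0]<560)&(P[:,0]>380)&(P[:,1]>60)&(P[:,1]<300)]
    out[n]=P
    print(n,len(P))
    # per height: hull in direction towards robot-right (dir (-.6,-.8))
    for z in range(40,460,30):
        q=P[abs(P[:,2]-z)<15]
        if len(q)>5:
            print(z,len(q),"x",q[:,0].min().round(),q[:,0].max().round(),"y",q[:,1].min().round(),q[:,1].max().round(), "min x+y", q[(q[:,0]+q[:,1]).argmin()].round())
print(proj("side",[457,188,190]),proj("side",[456,188,5]),proj("top",[456,188,190]))
E
```

```text
top 15017
40 337 x 408.0 560.0 y 232.0 300.0 min x+y [410. 276.  55.]
70 924 x 403.0 560.0 y 235.0 300.0 min x+y [425. 242.  70.]
100 1056 x 412.0 484.0 y 215.0 300.0 min x+y [431. 223. 114.]
130 873 x 424.0 490.0 y 187.0 274.0 min x+y [440. 204. 136.]
160 1142 x 433.0 502.0 y 179.0 261.0 min x+y [447. 188. 154.]
190 1036 x 444.0 513.0 y 156.0 239.0 min x+y [468. 162. 203.]
220 1147 x 456.0 522.0 y 139.0 224.0 min x+y [483. 145. 230.]
250 1593 x 470.0 543.0 y 128.0 209.0 min x+y [479. 147. 238.]
280 2125 x 486.0 558.0 y 111.0 195.0 min x+y [511. 120. 292.]
310 1806 x 499.0 560.0 y 97.0 171.0 min x+y [530. 102. 307.]
340 1593 x 516.0 560.0 y 86.0 156.0 min x+y [535.  98. 341.]
370 1190 x 531.0 560.0 y 85.0 141.0 min x+y [556.  87. 379.]
400 166 x 556.0 560.0 y 92.0 111.0 min x+y [560.  92. 406.]
side 12571
40 560 x 407.0 560.0 y 233.0 300.0 min x+y [413. 269.  55.]
70 975 x 402.0 560.0 y 219.0 300.0 min x+y [431. 228.  85.]
100 1456 x 410.0 487.0 y 208.0 300.0 min x+y [432. 218. 111.]
130 1254 x 422.0 499.0 y 196.0 276.0 min x+y [437. 206. 135.]
160 1159 x 433.0 507.0 y 179.0 261.0 min x+y [443. 193. 158.]
190 1014 x 443.0 517.0 y 153.0 239.0 min x+y [467. 163. 203.]
220 1134 x 454.0 527.0 y 144.0 225.0 min x+y [479. 148. 232.]
250 1357 x 468.0 547.0 y 127.0 210.0 min x+y [476. 152. 237.]
280 1531 x 484.0 560.0 y 112.0 196.0 min x+y [510. 122. 289.]
310 1086 x 503.0 560.0 y 98.0 170.0 min x+y [530. 103. 304.]
340 870 x 514.0 560.0 y 86.0 158.0 min x+y [534. 100. 338.]
370 154 x 542.0 560.0 y 117.0 144.0 min x+y [542. 117. 370.]
[296.93190958 174.11272574] [303.46328396 249.46093961] [269.68692931 214.98634237]
```

```bash
cat >> h.py <<'E'
from scipy.spatial.transform import Rotation as Ro
def go(x,y,z,jaw=None):
    """print tool-frame shift (m) to put TCP at x,y,z mm and jaw axis at world angle jaw deg (mod 180)"""
    from bench import observe
    s=observe(); w,a,b,c=s["tool_rot"]; R=Ro.from_quat([a,b,c,w]).as_matrix()
    d=R.T@(np.array([x,y,z])-s["position"])/1000
    cur=np.degrees(np.arctan2(R[1,1],R[0,1]))
    t=0
    if jaw is not None: t=np.radians((cur-jaw+90)%180-90)
    print("clock %.2f pos"%s["clock"],s["position"].round(1),"jaw %.1f"%cur,"open %.1f"%s["opening"],"F",s["wrist_force"].round(1),"q6 %.2f"%s["q"][5])
    print("SHIFT",d.round(4),"TURN %.3f (alt %.3f) rows>=%d/%d"%(t,t-np.sign(t)*np.pi,np.ceil(np.linalg.norm(d)/.0417),np.ceil(abs(t)/.125)), "tilt %.4f %.4f"%(R[0,2],R[1,2]))
E
python3 - <<'E'
from h import *
d=None
for n,pos in {"top":{"A":(276.3,230.9),"B":(318.3,259.3)},"side":{"A":(303,249),"B":(348,241)}}.items():
    im=cv2.imread(f"pics/{n}0.png"); hsv=cv2.cvtColor(im,cv2.COLOR_BGR2HSV)
    sat=hsv[...,1].astype(np.float32)
    m0=((sat<75)&(hsv[...,2]>90)).astype(np.uint8)
    for k,(u,v) in pos.items():
        s=np.zeros_like(m0);u0,v0=int(u),int(v);s[v0-12:v0+13,u0-12:u0+13]=m0[v0-12:v0+13,u0-12:u0+13]
        cn,_=cv2.findContours(s,cv2.RETR_EXTERNAL,cv2.CHAIN_APPROX_NONE);c=max(cn,key=cv2.contourArea)
        h=cv2.convexHull(c)[:,0].astype(float)
        mo=cv2.moments(cv2.convexHull(c)); ce=(mo["m10"]/mo["m00"],mo["m01"]/mo["m00"])
        zz=10 if n=="top" else 8
        Wp=np.array([ray(n,*q,zz)[:2] for q in h]); C=ray(n,*ce,zz)[:2]
        # hex orientation from support widths
        a=np.radians(np.arange(0,180,2)); wd=[np.ptp(Wp@[np.cos(t),np.sin(t)]) for t in a]
        f=np.sum(np.array(wd)*np.exp(-6j*a)); print(n,k,C.round(1),"width",min(wd).__round__(1),max(wd).__round__(1),"corner dir %.0f mod60 strength %.2f"%(np.degrees(np.angle(f.conjugate()))/6,abs(f)/90))
# trays bays
im=cv2.imread("pics/top0.png");hsv=cv2.cvtColor(im,cv2.COLOR_BGR2HSV)
m=((hsv[...,1]<70)&(hsv[...,2]>95)).astype(np.uint8)
n,l,st,c=cv2.connectedComponentsWithStats(m)
for i in range(1,n):
    x,y,w,h,a=st[i]
    if 700<a<2500 and 140<x<460 and 150<y<335:
        cn,_=cv2.findContours((l==i).astype(np.uint8),0,1);r=cv2.minAreaRect(cn[0]);B=np.array([ray("top",*q,6)[:2] for q in cv2.boxPoints(r)])
        e=B[1]-B[0];f=B[2]-B[1]
        print(st[i],B.mean(0).round(1),np.linalg.norm(e).round(1),np.linalg.norm(f).round(1),np.degrees(np.arctan2(e[1],e[0])).round(1))
go(414,128,260,None)
E
```

```text
top A [456.2 188. ] width 18.1 22.4 corner dir 28 mod60 strength 0.18
top B [414.1 127.6] width 20.1 21.8 corner dir -3 mod60 strength 0.15
side A [455.3 190.9] width 19.1 23.7 corner dir 29 mod60 strength 0.25
side B [412.9 128.6] width 18.7 22.4 corner dir -6 mod60 strength 0.25
[ 415  159   31   40 1036] [528.9 -36.3] 40.6 55.0 -85.1
[ 356  162   60   42 2127] [524.   29.1] 83.5 54.9 -85.8
[ 192  282   30   40 1106] [357.2 287.8] 40.7 55.2 -88.3
[ 149  284   42   41 1540] [354.4 340.1] 56.7 54.9 -87.2
clock 0.10 pos [ 195.  -460.1  403.9] jaw -67.0 open 85.1 F [ 0.9 -0.5  0.2] q6 1.57
SHIFT [ 0.4311 -0.4558  0.1448] TURN 0.000 (alt 0.000) rows>=16/0 tilt -0.0007 0.0017
```

```bash
T=".431,-.456,.140,-1.606"; python3 -m jog '[0.431,-0.456,0.140,-1.606,0.431,-0.456,0.140,-1.606,0.431,-0.456,0.140,-1.606,0.431,-0.456,0.140,-1.606,0.431,-0.456,0.140,-1.606,0.431,-0.456,0.140,-1.606,0.431,-0.456,0.140,-1.606,0.431,-0.456,0.140,-1.606,0.431,-0.456,0.140,-1.606,0.431,-0.456,0.140,-1.606,0.431,-0.456,0.140,-1.606,0.431,-0.456,0.140,-1.606]' 0.045 40; python3 -c "
from h import *
go(413.6,128,260,25)"
```

```text
clock: 1.1
position: [365.3, -1.0, 295.4]
tool_rot: [0.0, 0.579, 0.815, 0.0]
wrist_force: [0.8, -0.5, -0.4]
opening: 44.7
clock 1.10 pos [365.3  -1.  295.4] jaw 19.3 open 44.7 F [ 0.8 -0.5 -0.4] q6 1.23
SHIFT [0.1058 0.0882 0.0354] TURN -0.100 (alt 3.042) rows>=4/1 tilt 0.0003 -0.0002
```

```bash
python3 -m jog '[0.106,0.088,0.035,-0.1,0.106,0.088,0.035,-0.1,0.106,0.088,0.035,-0.1,0.106,0.088,0.035,-0.1,0.106,0.088,0.035,-0.1,0.106,0.088,0.035,-0.1,0.106,0.088,0.035,-0.1]'; python3 - <<'E'
from h import *
from bench import *
go(413.6,128,177,25)
for n in("top","side"):
    p,d=grab_frame(n); cv2.imwrite(f"pics/{n}1.png",p[:,:,::-1])
E
```

```text
clock: 1.68
position: [413.6, 125.2, 260.5]
tool_rot: [-0.0, 0.54, 0.842, -0.001]
wrist_force: [-0.8, 0.0, 0.2]
opening: 44.9
clock 1.68 pos [413.6 125.2 260.5] jaw 24.6 open 44.9 F [-0.8  0.   0.2] q6 1.44
SHIFT [0.0026 0.0013 0.0835] TURN -0.007 (alt 3.135) rows>=3/1 tilt -0.0016 -0.0009
```

View pics/side1.png

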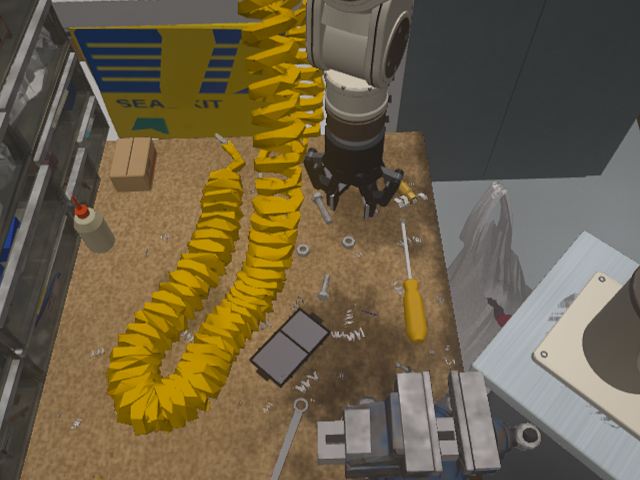

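View pics/top1.png

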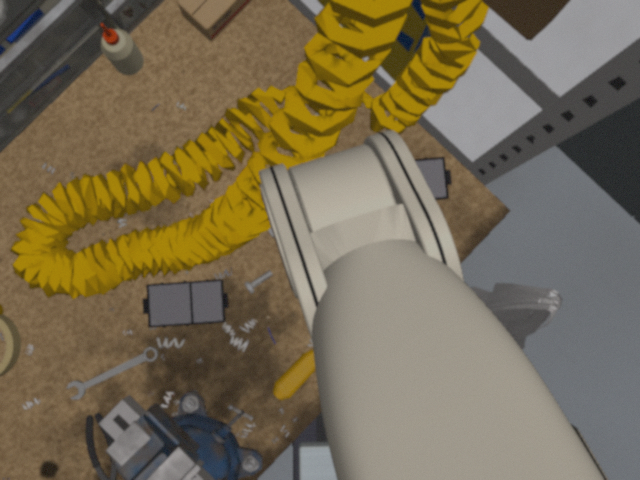

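```bash
python3 -m jog '[0.003,0.001,0.028,-0.007,0.003,0.001,0.057,-0.007,0.003,0.001,0.085,-0.007,0.003,0.001,0.085,-0.007,0.003,0.001,0.085,-0.007]'; python3 -c "
from h import *
go(413.6,128,175,25)"; python3 -m jog '[0,0,0,0,0,0,0,0,0,0,0,0,0,0,0,0,0,0,0,0,0,0,0,0]' 0 40; python3 -c "
from h import *
from bench import *
go(413.6,128,175,25);print(observe()['joint_efforts'].round(1))"
```

```text
clock: 2.2
position: [413.1, 127.7, 175.5]
tool_rot: [-0.001, 0.538, 0.843, -0.001]
wrist_force: [-0.1, 1.3, 0.6]
opening: 45.4
clock 2.20 pos [413.1 127.7 175.5] jaw 24.9 open 45.4 F [-0.1  1.3  0.6] q6 1.44
SHIFT [0.0001 0.0006 0.0005] TURN -0.001 (alt 3.140) rows>=1/1 tilt -0.0032 -0.0011
clock: 2.7
position: [414.8, 129.0, 177.7]
tool_rot: [0.001, 0.537, 0.844, 0.001]
wrist_force: [-0.5, -1.1, 6.7]
opening: 16.8
clock 2.70 pos [414.8 129.  177.7] jaw 25.0 open 16.8 F [-0.5 -1.1  6.7] q6 1.44
SHIFT [-0.0004 -0.0015  0.0027] TURN 0.000 (alt -3.141) rows>=1/1 tilt 0.0036 0.0003
[  0.5 -32.2  16.3  -0.5   0.3  -0. ]
```

```bash
python3 -m jog '[0,0,-0.001,0,0,0,-0.025,0,0,0,-0.05,0,0,0,-0.075,0,0,0,-0.1,0,0,0,-0.1,0]'; python3 - <<'E'
from h import *
from bench import *
go(528.9,-36.3,190,4.3)
for n in("side",):
    p,d=grab_frame(n); cv2.imwrite(f"pics/{n}2.png",cv2.resize(p[100:300,250:470,::-1],None,fx=3,fy=3))
E
```

```text
clock: 3.2
position: [415.8, 129.6, 281.0]
tool_rot: [0.003, 0.537, 0.844, 0.004]
wrist_force: [1.0, 0.3, -0.5]
opening: 17.2
clock 3.20 pos [415.8 129.6 281. ] jaw 25.0 open 17.2 F [ 1.   0.3 -0.5] q6 1.44
SHIFT [-0.1981  0.0313  0.0916] TURN 0.362 (alt -2.779) rows>=6/3 tilt 0.0095 0.0031
```

View pics/side2.png

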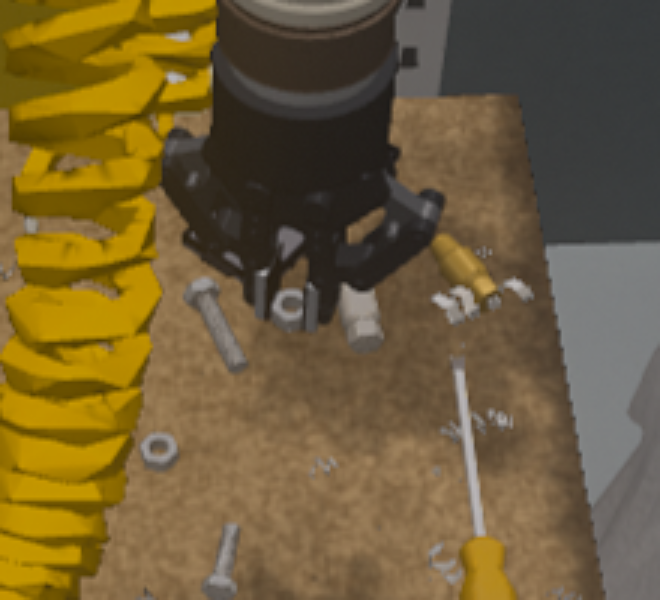

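```bash
python3 -m jog '[-0.033,0.005,0.005,0.1,-0.066,0.01,0.01,0.2,-0.1,0.015,0.015,0.3,-0.133,0.02,0.025,0.362,-0.166,0.026,0.04,0.362,-0.198,0.0313,0.05,0.362,-0.198,0.0313,0.05,0.362,-0.198,0.0313,0.05,0.362]'; python3 -c "
from h import *
from bench import *
go(528.9,-36.3,186,4.3);print(observe()['joint_efforts'].round(1))"
```

```text
clock: 3.92
position: [525.9, -38.6, 224.0]
tool_rot: [-0.001, 0.681, 0.732, -0.001]
wrist_force: [-0.6, 0.3, -0.8]
opening: 16.5
clock 3.92 pos [525.9 -38.6 224. ] jaw 4.1 open 16.5 F [-0.6  0.3 -0.8] q6 1.43
SHIFT [0.0021 0.0033 0.038 ] TURN -0.003 (alt 3.139) rows>=1/1 tilt -0.0031 0.0005
[ -1.  -41.9  21.6  -0.3  -0.1  -0. ]
```

```bash
python3 -m jog '[0.002,0.003,0.012,0,0.002,0.003,0.024,0,0.002,0.003,0.036,0,0.002,0.003,0.036,0,0.002,0.003,0.036,0,0.002,0.003,0.036,0]'; python3 - <<'E'
from h import *
from bench import *
go(528.9,-36.3,186,4.3)
for n in("side",):
    p,d=grab_frame(n); cv2.imwrite(f"pics/{n}3.png",cv2.resize(p[80:280,250:470,::-1],None,fx=3,fy=3))
E
```

```text
clock: 4.42
position: [528.8, -34.3, 190.4]
tool_rot: [0.0, 0.68, 0.734, 0.0]
wrist_force: [-0.4, -1.0, 0.2]
opening: 17.1
clock 4.42 pos [528.8 -34.3 190.4] jaw 4.4 open 17.1 F [-0.4 -1.   0.2] q6 1.43
SHIFT [-0.002  -0.      0.0044] TURN 0.001 (alt -3.141) rows>=1/1 tilt 0.0003 0.0001
```

View pics/side3.png

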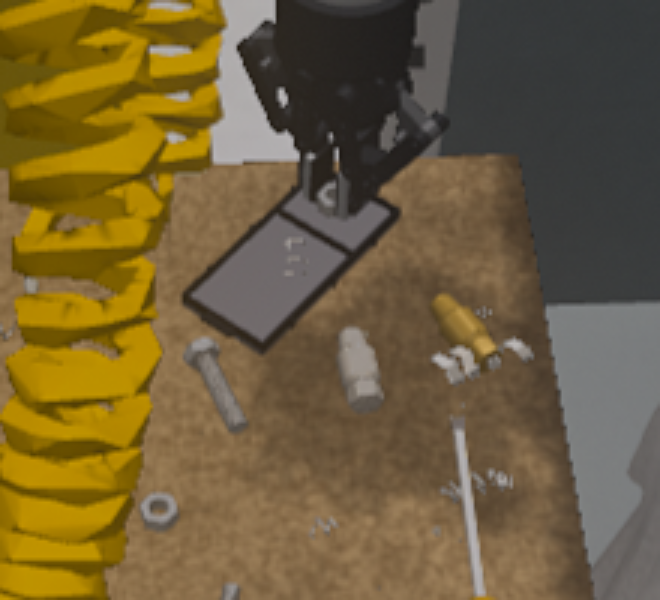

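```bash
python3 -m jog '[-0.001,0,0.003,0,-0.001,0,0.005,0,-0.001,0,0.005,0,-0.001,0,0.005,0]';  python3 -m jog '[0,0,0,0,0,0,0,0,0,0,0,0]' 0.026; python3 -m jog '[0,0,-0.02,0,0,0,-0.04,0,0,0,-0.06,0,0,0,-0.1,0,0,0,-0.1,0,0,0,-0.1,0]' ; python3 - <<'E'
from h import *
from bench import *
go(489.5,106,280,72.1)
for n in("side",):
    p,d=grab_frame(n); cv2.imwrite(f"pics/{n}4.png",cv2.resize(p[80:280,250:470,::-1],None,fx=3,fy=3))
E
```

```text
clock: 4.8
position: [528.9, -36.1, 184.8]
tool_rot: [-0.0, 0.68, 0.733, -0.0]
wrist_force: [0.6, 0.3, -0.2]
opening: 16.9
clock: 5.05
position: [529.1, -36.1, 184.9]
tool_rot: [0.0, 0.68, 0.733, 0.0]
wrist_force: [-0.1, 0.6, -0.6]
opening: 26.2
clock: 5.55
position: [530.2, -36.1, 287.7]
tool_rot: [0.003, 0.68, 0.733, 0.002]
wrist_force: [0.3, 0.4, -0.6]
opening: 26.4
clock 5.55 pos [530.2 -36.1 287.7] jaw 4.3 open 26.4 F [ 0.3  0.4 -0.6] q6 1.43
SHIFT [ 0.1448 -0.03    0.0074] TURN -1.183 (alt 1.958) rows>=4/10 tilt 0.0067 -0.0005
```

View pics/side4.png

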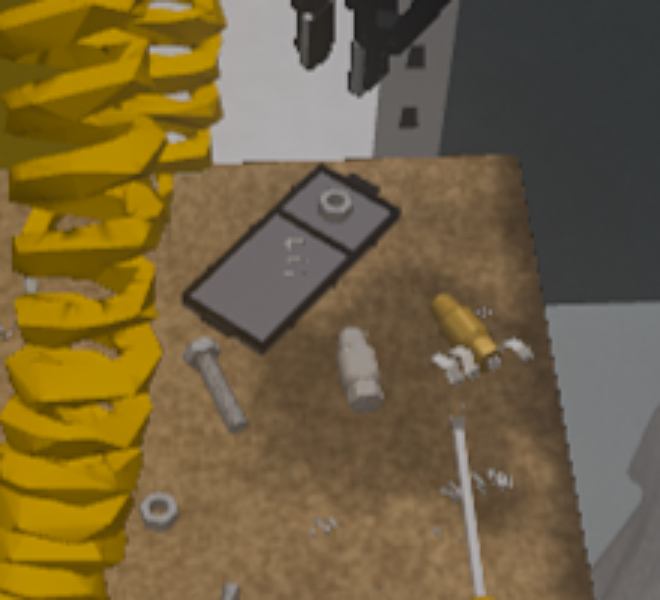

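```bash
python3 -c "
from h import *
go(493,55,220,72.1)"
python3 -m jog '[0.095,-0.03,0.066,-1.183,0.095,-0.03,0.066,-1.183,0.095,-0.03,0.066,-1.183,0.095,-0.03,0.066,-1.183,0.095,-0.03,0.066,-1.183,0.095,-0.03,0.066,-1.183,0.095,-0.03,0.066,-1.183,0.095,-0.03,0.066,-1.183,0.095,-0.03,0.066,-1.183,0.095,-0.03,0.066,-1.183,0.095,-0.03,0.066,-1.183,0.095,-0.03,0.066,-1.183]' 0.045; python3 - <<'E'
from h import *
from bench import *
go(493,104.6,215,72.1)
s=observe();print(s['joint_efforts'].round(2))
for n in("side",):
    p,d=grab_frame(n); cv2.imwrite(f"pics/{n}5.png",p[:,:,::-1])
E
```

```text
clock 5.60 pos [529.3 -36.1 285.9] jaw 4.3 open 25.7 F [ 0.7  0.3 -0.7] q6 1.43
SHIFT [ 0.0936 -0.0296  0.0658] TURN -1.183 (alt 1.958) rows>=3/10 tilt 0.0027 -0.0002
clock: 6.6
position: [491.3, 56.4, 217.7]
tool_rot: [-0.001, 0.157, 0.988, -0.0]
wrist_force: [0.2, 0.1, -0.2]
opening: 45.3
clock 6.60 pos [491.3  56.4 217.7] jaw 72.0 open 45.3 F [ 0.2  0.1 -0.2] q6 0.43
SHIFT [0.0133 0.0464 0.0027] TURN -0.002 (alt 3.139) rows>=2/1 tilt -0.0025 -0.0003
[ 1.000e-02 -3.951e+01  2.009e+01  1.000e-02  0.000e+00 -6.000e-02]
```

View pics/side5.png

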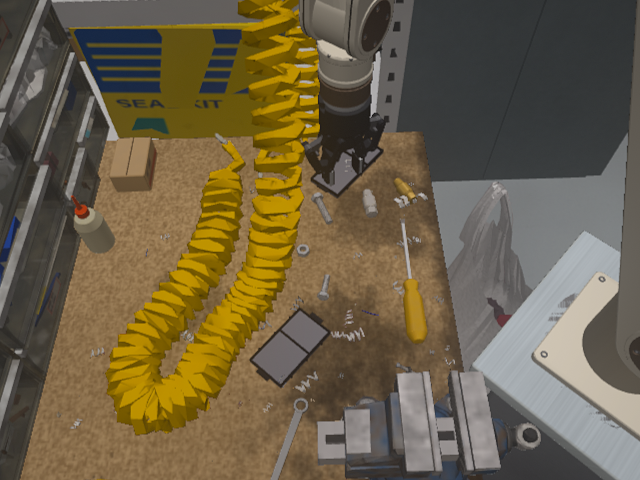

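```bash
E='from h import *
from bench import *
s=observe();print(s["joint_efforts"].round(1),s["position"].round(1),s["wrist_force"].round(1))'
python3 -m jog '[0.001,0.004,0,0,0.002,0.008,0,0,0.003,0.012,0,0,0.003,0.012,0,0]' >/dev/null; python3 -c "$E"
python3 -m jog '[0.001,0.004,0,0,0.002,0.008,0,0,0.003,0.008,0,0]'>/dev/null; python3 -c "$E"
```

```text
[  0.1 -39.6  20.1   0.    0.    0.1] [492.9  69.6 218.8] [-0.6 -0.3 -0.1]
[  0.  -39.6  20.1   0.1   0.    0. ] [492.6  78.1 218.9] [ 0.7 -0.1 -0.1]
```

```bash
E='from h import *
from bench import *
s=observe();print(s["joint_efforts"].round(1),s["position"].round(1),s["wrist_force"].round(1))'
python3 -m jog '[0.001,0.004,0,0,0.002,0.008,0,0,0.002,0.008,0,0]' >/dev/null; python3 -c "$E"
```

```text
[  0.1 -39.9  20.1   0.    0.    0.1] [493.1  86.2 218.9] [-0.1  0.1  0.3]
```

```bash
E='from h import *
from bench import *
s=observe();print(s["joint_efforts"].round(1),s["position"].round(1),s["wrist_force"].round(1))'
python3 -m jog '[0.001,0.004,0,0,0.002,0.008,0,0,0.002,0.008,0,0]' >/dev/null; python3 -c "$E"
```

```text
[  0.1 -40.1  20.2   0.    0.    0.1] [493.7  94.5 218.9] [0.7 0.9 0.6]
```

```bash
E='from h import *
from bench import *
s=observe();print(s["joint_efforts"].round(1),s["position"].round(1),s["wrist_force"].round(1))
go(493.2,104.6,176,72.1)
p,d=grab_frame("top"); cv2.imwrite("pics/top6.png",p[:,:,::-1])'
python3 -m jog '[0.001,0.004,0,0,0.003,0.010,0,0,0.003,0.010,0,0]' >/dev/null; python3 -c "$E"
```

```text
[  0.1 -40.3  20.2   0.    0.    0.1] [493.8 105.2 218.9] [-0.5  0.5  0.3]
clock 7.98 pos [493.8 105.2 218.9] jaw 72.1 open 45.2 F [-0.5  0.5  0.3] q6 0.52
SHIFT [ 0.0004 -0.0007  0.0429] TURN 0.001 (alt -3.141) rows>=2/1 tilt 0.0002 0.0006
```

View pics/top6.png

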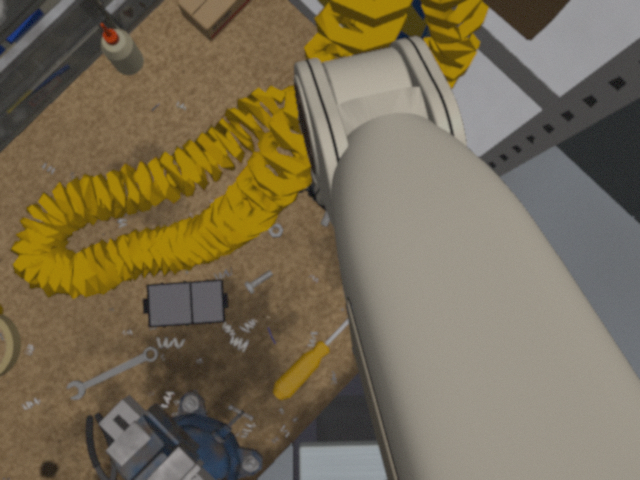

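```bash
E='from h import *
from bench import *
s=observe();print(s["joint_efforts"].round(1),s["position"].round(1),s["wrist_force"].round(1))
go(493.2,104.6,176,72.1)'
python3 -m jog '[0,0,0.01,0,0,-0.001,0.022,0,0,-0.001,0.022,0]' >/dev/null; python3 -c "$E"
```

```text
[  0.  -41.8  20.6  -0.7  -0.   -0. ] [492.2 102.8 194.4] [-0.7 -0.4 -0.7]
clock 8.28 pos [492.2 102.8 194.4] jaw 72.1 open 45.2 F [-0.7 -0.4 -0.7] q6 0.52
SHIFT [-0.0005  0.002   0.0184] TURN -0.001 (alt 3.141) rows>=1/1 tilt -0.0041 -0.0010
```

```bash
E='from h import *
from bench import *
s=observe();print(s["joint_efforts"].round(1),s["position"].round(1),s["wrist_force"].round(1))
go(493.2,104.6,176,72.1)'
python3 -m jog '[0,0,0.01,0,0,0,0.02,0,0,0,0.02,0,0,0,0.02,0]' >/dev/null; python3 -c "$E"
```

```text
[ -0.  -40.9  18.4  -0.1   0.   -0. ] [493.1 103.2 176.1] [-0.3  0.1  0.2]
clock 8.62 pos [493.1 103.2 176.1] jaw 72.1 open 44.8 F [-0.3  0.1  0.2] q6 0.52
SHIFT [0.0003 0.0014 0.0001] TURN -0.001 (alt 3.141) rows>=1/1 tilt -0.0017 -0.0003
```

```bash
E='from h import *
from bench import *
s=observe();print(s["joint_efforts"].round(1),s["position"].round(1),s["wrist_force"].round(1))
go(493.2,104.6,300,72.1)
p,d=grab_frame("side"); cv2.imwrite("pics/side7.png",cv2.resize(p[80:280,230:450,::-1],None,fx=3,fy=3))'
python3 -m jog '[0,0.001,-0.002,0,0,0.001,-0.002,0,0,0.001,-0.002,0,0,0.001,-0.002,0,0,0.001,-0.002,0,0,0.001,-0.002,0,0,0.001,-0.002,0]' 0 60; python3 -m jog '[0,0,-0.01,0,0,0,-0.02,0,0,0,-0.03,0,0,0,-0.03,0,0,0,-0.03,0]';python3 -c "$E"
```

```text
clock: 9.2
position: [494.1, 104.4, 179.5]
tool_rot: [0.001, 0.156, 0.988, 0.0]
wrist_force: [-0.8, 0.2, 5.7]
opening: 9.1
clock: 9.62
position: [494.2, 104.3, 209.9]
tool_rot: [0.001, 0.156, 0.988, 0.0]
wrist_force: [0.2, -0.9, -0.8]
opening: 9.1
[  0.  -41.3  20.5   0.1  -0.   -0. ] [494.2 104.3 209.9] [ 0.2 -0.9 -0.8]
clock 9.62 pos [494.2 104.3 209.9] jaw 72.1 open 9.1 F [ 0.2 -0.9 -0.8] q6 0.52
SHIFT [ 0.0009  0.0001 -0.0901] TURN -0.000 (alt 3.141) rows>=3/1 tilt 0.0022 0.0004
```

View pics/side7.png

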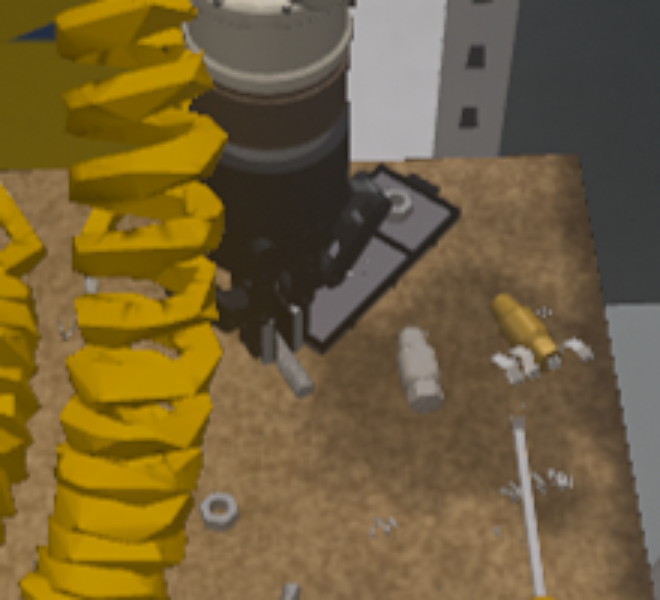

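```bash
python3 -c "
from h import *
go(524.4,24.1,215,4.3)"
```

```text
clock 9.67 pos [493.8 104.2 209.2] jaw 72.1 open 9.0 F [ 0.3 -0.4 -1.6] q6 0.52
SHIFT [-0.0537 -0.0668 -0.0057] TURN 1.183 (alt -1.959) rows>=3/10 tilt 0.0009 0.0001
```

```bash
python3 -m jog '[-0.006,-0.008,-0.01,0.12,-0.012,-0.015,-0.01,0.24,-0.018,-0.023,-0.01,0.36,-0.024,-0.03,-0.01,0.48,-0.03,-0.038,-0.01,0.6,-0.036,-0.045,-0.01,0.72,-0.042,-0.053,-0.01,0.84,-0.048,-0.06,-0.01,0.96,-0.0537,-0.067,-0.01,1.08,-0.0537,-0.067,-0.01,1.183,-0.0537,-0.067,-0.01,1.183,-0.0537,-0.067,-0.01,1.183]';python3 -c "
from h import *
go(524.4,24.1,187,4.3)"
```

```text
clock: 10.67
position: [523.9, 23.9, 218.3]
tool_rot: [-0.0, 0.679, 0.734, -0.0]
wrist_force: [-0.4, -0.2, 0.1]
opening: 8.7
clock 10.67 pos [523.9  23.9 218.3] jaw 4.4 open 8.7 F [-0.4 -0.2  0.1] q6 1.54
SHIFT [0.0002 0.0006 0.0313] TURN 0.002 (alt -3.139) rows>=1/1 tilt -0.0013 0.0000
```

```bash
python3 -m jog '[0,0.0005,0.01,0,0,0.0005,0.02,0,0,0.0005,0.03,0,0,0.0005,0.031,0,0,0.0005,0.031,0,0,0.0005,0.031,0]';python3 - <<'E'
from h import *
from bench import *
go(524.4,24.1,187,4.3)
p,d=grab_frame("side"); cv2.imwrite("pics/side8.png",cv2.resize(p[80:280,230:450,::-1],None,fx=3,fy=3))
E
```

```text
clock: 11.17
position: [524.4, 24.1, 187.3]
tool_rot: [-0.001, 0.68, 0.733, -0.001]
wrist_force: [0.4, -1.1, -0.4]
opening: 8.8
clock 11.17 pos [524.4  24.1 187.3] jaw 4.3 open 8.8 F [ 0.4 -1.1 -0.4] q6 1.54
SHIFT [0.     0.     0.0003] TURN 0.000 (alt -3.141) rows>=1/1 tilt -0.0015 -0.0001
```

View pics/side8.png

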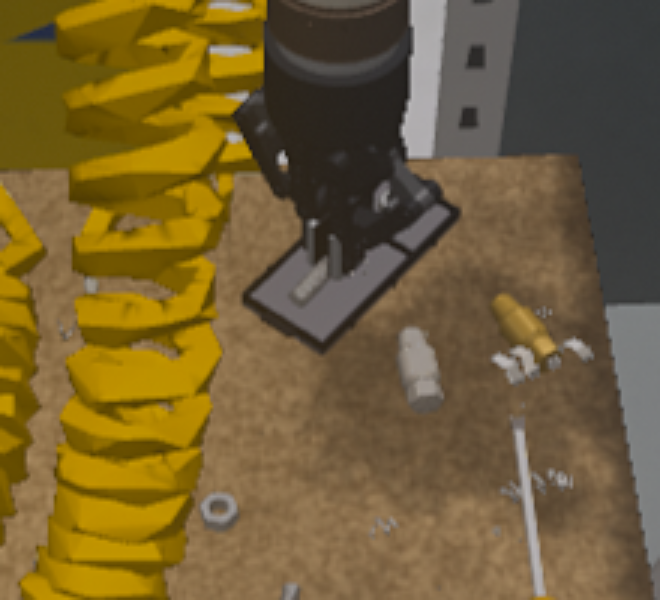

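```bash
python3 -m jog '[0,0,0,0,0,0,0,0,0,0,0,0]' 0.022; python3 -m jog '[0,0,-0.02,0,0,0,-0.04,0,0,0,-0.06,0,0,0,-0.06,0,0,0,-0.06,0]' ; python3 - <<'E'
from h import *
from bench import *
go(365,190,230,42.4)
p,d=grab_frame("side"); cv2.imwrite("pics/side9.png",cv2.resize(p[80:280,230:450,::-1],None,fx=3,fy=3))
E
```

```text
clock: 11.47
position: [524.9, 24.0, 188.2]
tool_rot: [0.0, 0.68, 0.733, 0.0]
wrist_force: [-0.4, -0.3, -0.9]
opening: 22.2
clock: 11.88
position: [525.4, 24.0, 249.3]
tool_rot: [0.001, 0.68, 0.733, 0.001]
wrist_force: [-0.1, 0.2, -0.6]
opening: 22.0
clock 11.88 pos [525.4  24.  249.3] jaw 4.3 open 22.0 F [-0.1  0.2 -0.6] q6 1.54
SHIFT [ 0.1776 -0.1476  0.0187] TURN -0.665 (alt 2.477) rows>=6/6 tilt 0.0037 0.0002
```

View pics/side9.png

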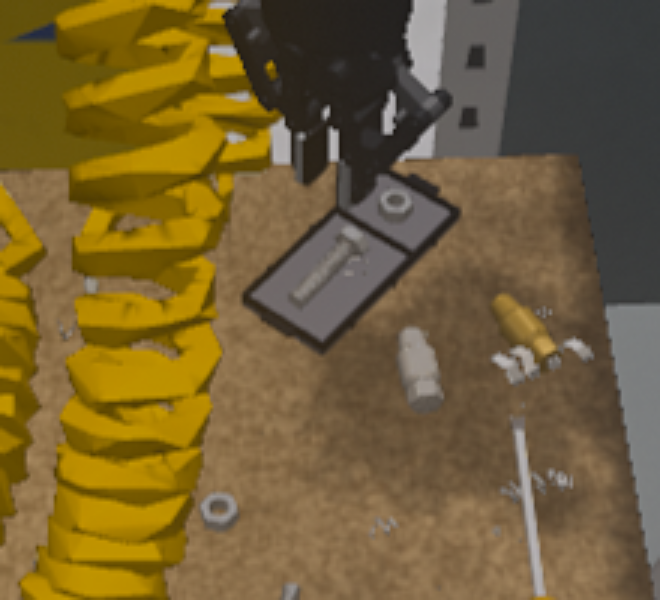

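```bash
python3 -c "
from h import *
go(410,60,245)"
```

```text
clock 11.93 pos [524.7  24.  248.1] jaw 4.3 open 22.0 F [-0.1  0.2  0. ] q6 1.54
SHIFT [ 0.0445 -0.1117  0.003 ] TURN 0.000 (alt 0.000) rows>=3/0 tilt 0.0010 0.0000
```

```bash
python3 -m jog '[0.0145,-0.037,0,-0.1,0.029,-0.074,0.002,-0.2,0.044,-0.111,0.003,-0.3,0.09,-0.122,0.008,-0.4,0.13,-0.135,0.013,-0.5,0.177,-0.1476,0.018,-0.6,0.177,-0.1476,0.018,-0.665,0.177,-0.1476,0.018,-0.665,0.177,-0.1476,0.018,-0.665]' 0.045;python3 - <<'E'
from h import *
from bench import *
print(observe()["joint_efforts"].round(1))
go(384.5,218.5,200,42.4)
for n in("top","side"):
    p,d=grab_frame(n); cv2.imwrite(f"pics/{n}10.png",p[:,:,::-1])
E
```

```text
clock: 12.68
position: [363.4, 189.7, 228.9]
tool_rot: [-0.001, 0.403, 0.915, -0.001]
wrist_force: [0.5, 0.2, 0.3]
opening: 44.9
[  0.9 -31.2  19.4  -0.    0.1  -0. ]
clock 12.68 pos [363.4 189.7 228.9] jaw 42.5 open 44.9 F [0.5 0.2 0.3] q6 1.31
SHIFT [0.007  0.0351 0.0288] TURN 0.001 (alt -3.140) rows>=2/1 tilt -0.0019 -0.0016
```

View pics/side10.png

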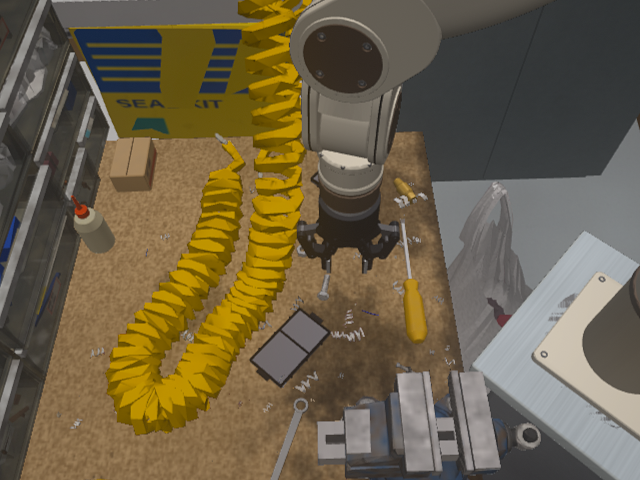

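View pics/top10.png

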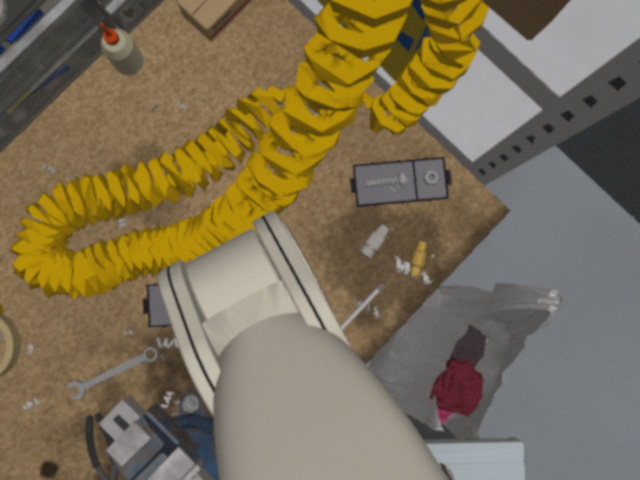

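```bash
E='from h import *
from bench import *
s=observe();print(s["joint_efforts"].round(1))
go(384.5,218.5,178,42.4)'
python3 -m jog '[0.001,0.007,0,0,0.002,0.014,0,0,0.004,0.021,0,0,0.006,0.028,0,0,0.007,0.0345,0,0,0.007,0.0345,0,0]'; python3 -c "$E"; python3 -m jog '[0,0,0.012,0,0,0,0.02,0,0,0,0.02,0,0,0,0.02,0]'; python3 -c "$E"
```

```text
clock: 13.28
position: [386.4, 219.0, 230.0]
tool_rot: [0.001, 0.403, 0.915, 0.001]
wrist_force: [0.4, -0.2, -0.3]
opening: 45.0
[  0.  -34.2  19.5   0.2   0.    0. ]
clock 13.28 pos [386.4 219.  230. ] jaw 42.4 open 45.0 F [ 0.4 -0.2 -0.3] q6 1.35
SHIFT [ 0.0009 -0.0018  0.052 ] TURN 0.000 (alt -3.141) rows>=2/1 tilt 0.0016 0.0011
clock: 13.62
position: [384.5, 217.6, 209.2]
tool_rot: [-0.001, 0.404, 0.915, -0.001]
wrist_force: [0.2, 0.3, 0.2]
opening: 45.0
[  0.  -34.4  18.6  -0.    0.    0. ]
clock 13.62 pos [384.5 217.6 209.2] jaw 42.4 open 45.0 F [0.2 0.3 0.2] q6 1.35
SHIFT [0.0007 0.0007 0.0312] TURN 0.000 (alt -3.142) rows>=1/1 tilt -0.0019 -0.0011
```

```bash
E='from h import *
from bench import *
s=observe();print(s["joint_efforts"].round(1))
go(384.5,218.5,178,42.4)'
python3 -m jog '[0,0,0.012,0,0,0,0.024,0,0,0,0.031,0,0,0,0.031,0,0,0,0.031,0]'; python3 -c "$E"; python3 -m jog '[0,0,0,0,0,0,0,0,0,0,0,0,0,0,0,0,0,0,0,0,0,0,0,0,0,0,0,0]' 0 60; python3 -c "$E"
```

```text
clock: 14.03
position: [384.9, 217.8, 178.8]
tool_rot: [-0.0, 0.404, 0.915, -0.0]
wrist_force: [0.1, 0.3, -0.4]
opening: 45.3
[  0.  -35.2  17.1  -0.   -0.    0. ]
clock 14.03 pos [384.9 217.8 178.8] jaw 42.4 open 45.3 F [ 0.1  0.3 -0.4] q6 1.35
SHIFT [0.0008 0.0002 0.0008] TURN -0.000 (alt 3.142) rows>=1/1 tilt -0.0007 -0.0004
clock: 14.62
position: [385.4, 218.1, 179.5]
tool_rot: [0.001, 0.404, 0.915, 0.001]
wrist_force: [-0.0, -0.8, 5.4]
opening: 6.3
[  0.1 -33.1  16.3  -0.3   0.1   0. ]
clock 14.62 pos [385.4 218.1 179.5] jaw 42.4 open 6.3 F [-0.  -0.8  5.4] q6 1.35
SHIFT [ 0.0009 -0.0004  0.0015] TURN -0.000 (alt 3.142) rows>=1/1 tilt 0.0015 0.0007
```

```bash
E='from h import *
from bench import *
s=observe();print(s["joint_efforts"].round(1))
go(384.5,218.5,230,42.4)
p,d=grab_frame("side"); cv2.imwrite("pics/side11.png",cv2.resize(p[180:380,230:450,::-1],None,fx=3,fy=3))'
 python3 -m jog '[0,0,-0.01,0,0,0,-0.02,0,0,0,-0.035,0,0,0,-0.035,0,0,0,-0.035,0]';python3 -c "$E"
```

```text
clock: 15.03
position: [385.3, 218.0, 214.1]
tool_rot: [0.0, 0.404, 0.915, 0.001]
wrist_force: [0.4, 0.2, -1.1]
opening: 6.5
[ -0.  -35.7  19.7   0.1   0.    0. ]
clock 15.03 pos [385.3 218.  214.1] jaw 42.4 open 6.5 F [ 0.4  0.2 -1.1] q6 1.35
SHIFT [ 0.0009 -0.0002 -0.0159] TURN -0.000 (alt 3.142) rows>=1/1 tilt 0.0015 0.0009
```

View pics/side11.png

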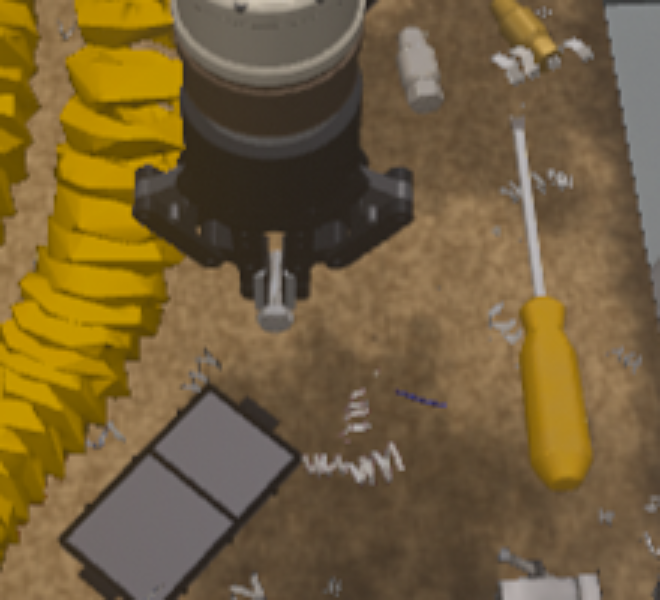

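```bash
python3 - <<'E'
from h import *
for n in("top","side"):
    im=cv2.imread(f"pics/{n}0.png"); hsv=cv2.cvtColor(im,cv2.COLOR_BGR2HSV)
    yel=(hsv[...,0]>15)&(hsv[...,0]<34)&(hsv[...,1]>150)
    W=cloud(n,np.load(n+"0.npy")); P=W[yel&np.isfinite(W[...,2])]
    for y in range(270,400,15):
        q=P[(abs(P[:,1]-y)<8)&(P[:,0]<470)&(P[:,2]>10)&(P[:,0]>370)]
        print(n,y,"xmin",[ (lo,q[(q[:,2]>lo)&(q[:,2]<=lo+20),0].min().round()) for lo in range(10,110,20) if ((q[:,2]>lo)&(q[:,2]<=lo+20)).any()], "zmax x<425",q[q[:,0]<425,2].max().round())
go(348,343.2,250,3.1)
E
```

```text
top 270 xmin [(50, np.float64(410.0)), (70, np.float64(412.0)), (90, np.float64(416.0))] zmax x<425 100.0
top 285 xmin [(50, np.float64(408.0)), (70, np.float64(407.0)), (90, np.float64(418.0))] zmax x<425 92.0
top 300 xmin [(30, np.float64(402.0)), (50, np.float64(402.0)), (70, np.float64(403.0)), (90, np.float64(424.0))] zmax x<425 92.0
top 315 xmin [(30, np.float64(399.0)), (50, np.float64(401.0)), (70, np.float64(405.0))] zmax x<425 88.0
top 330 xmin [(10, np.float64(402.0)), (30, np.float64(397.0)), (50, np.float64(398.0)), (70, np.float64(407.0))] zmax x<425 80.0
top 345 xmin [(30, np.float64(394.0)), (50, np.float64(397.0)), (70, np.float64(403.0))] zmax x<425 77.0
top 360 xmin [(10, np.float64(400.0)), (30, np.float64(392.0)), (50, np.float64(397.0)), (70, np.float64(403.0))] zmax x<425 75.0
top 375 xmin [(30, np.float64(390.0)), (50, np.float64(392.0)), (70, np.float64(405.0))] zmax x<425 76.0
top 390 xmin [(30, np.float64(387.0)), (50, np.float64(386.0)), (70, np.float64(408.0))] zmax x<425 76.0
side 270 xmin [(50, np.float64(408.0)), (70, np.float64(409.0)), (90, np.float6
[... 516 characters left out ...]
x<425 80.0
side 345 xmin [(10, np.float64(402.0)), (30, np.float64(391.0)), (50, np.float64(396.0)), (70, np.float64(409.0))] zmax x<425 77.0
side 360 xmin [(10, np.float64(397.0)), (30, np.float64(390.0)), (50, np.float64(394.0)), (70, np.float64(405.0))] zmax x<425 73.0
side 375 xmin [(10, np.float64(391.0)), (30, np.float64(386.0)), (50, np.float64(391.0)), (70, np.float64(405.0))] zmax x<425 72.0
side 390 xmin [(10, np.float64(387.0)), (30, np.float64(385.0)), (50, np.float64(386.0)), (70, np.float64(412.0))] zmax x<425 73.0
clock 15.08 pos [384.9 217.8 213.5] jaw 42.4 open 6.3 F [ 0.3  0.1 -0.5] q6 1.35
SHIFT [ 0.1175  0.0573 -0.0365] TURN 0.686 (alt -2.456) rows>=4/6 tilt 0.0001 0.0001
```

```bash
python3 -m jog '[0,0,-0.03,0,-0.001,-0.01,-0.04,0.1,0.02,0.005,-0.04,0.2,0.045,0.015,-0.04,0.3,0.07,0.03,-0.04,0.4,0.095,0.045,-0.04,0.5,0.1175,0.056,-0.04,0.6,0.1175,0.056,-0.04,0.686,0.1175,0.056,-0.04,0.686,0.1175,0.056,-0.04,0.686]';python3 - <<'E'
from h import *
from bench import *
print(observe()["joint_efforts"].round(1))
go(349,343.2,200,3.1)
p,d=grab_frame("side"); cv2.imwrite("pics/side12.png",cv2.resize(p[150:400,180:400,::-1],None,fx=2.4,fy=2.4))
E
```

```text
clock: 15.92
position: [346.6, 342.1, 252.6]
tool_rot: [0.0, 0.687, 0.727, -0.001]
wrist_force: [0.7, -0.8, -1.8]
opening: 6.5
[  0.5 -38.4  21.9  -0.1   0.    0.1]
clock 15.92 pos [346.6 342.1 252.6] jaw 3.3 open 6.5 F [ 0.7 -0.8 -1.8] q6 2.29
SHIFT [0.0011 0.0025 0.0525] TURN 0.003 (alt -3.139) rows>=2/1 tilt -0.0018 -0.0021
```

View pics/side12.png

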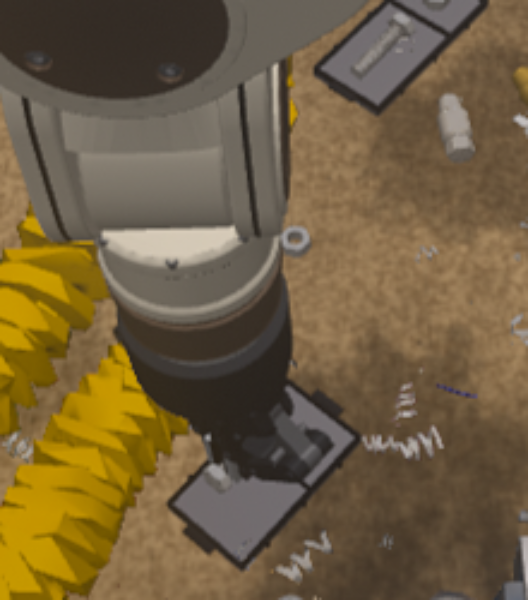

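```bash
E='from h import *
from bench import *
s=observe();print(s["joint_efforts"].round(1))
go(349,343.2,192,3.1)'
python3 -m jog '[0.001,0.002,0.007,0,0.001,0.002,0.014,0,0.001,0.002,0.021,0,0.001,0.002,0.028,0,0.001,0.002,0.028,0]'; python3 -c "$E";python3 -m jog '[0,0,0.005,0,0,0,0.010,0,0,0,0.010,0]'; python3 -c "$E"
```

```text
clock: 16.38
position: [348.6, 342.5, 223.8]
tool_rot: [-0.0, 0.688, 0.726, -0.002]
wrist_force: [0.1, -1.0, -1.6]
opening: 6.8
[ -0.  -39.6  21.1  -0.4  -0.   -0. ]
clock 16.38 pos [348.6 342.5 223.8] jaw 3.1 open 6.8 F [ 0.1 -1.  -1.6] q6 2.29
SHIFT [0.0007 0.0005 0.0318] TURN -0.001 (alt 3.141) rows>=1/1 tilt -0.0026 -0.0025
clock: 16.63
position: [348.8, 343.2, 214.9]
tool_rot: [-0.0, 0.688, 0.726, -0.001]
wrist_force: [0.0, 0.0, -0.2]
opening: 6.5
[ -0.  -39.7  20.5  -0.3  -0.   -0. ]
clock 16.63 pos [348.8 343.2 214.9] jaw 3.1 open 6.5 F [ 0.   0.  -0.2] q6 2.29
SHIFT [0.     0.0002 0.0229] TURN -0.000 (alt 3.142) rows>=1/1 tilt -0.0010 -0.0010
```

```bash
E='from h import *
from bench import *
s=observe();print(s["joint_efforts"].round(1))
go(349,343.2,192,3.1)'
python3 -m jog '[0,0,0.004,0,0,0,0.007,0,0,0,0.007,0]'; python3 -c "$E";python3 -m jog '[0,0,0.004,0,0,0,0.007,0,0,0,0.007,0]'; python3 -c "$E"
python3 - <<'E'
from h import *
from bench import *
p,d=grab_frame("side"); cv2.imwrite("pics/side13.png",cv2.resize(p[180:400,180:400,::-1],None,fx=2.7,fy=2.7))
E
```

```text
clock: 16.88
position: [348.9, 343.4, 208.3]
tool_rot: [-0.0, 0.688, 0.726, -0.0]
wrist_force: [-0.1, 0.3, 0.1]
opening: 6.7
[ -0.  -39.7  20.1  -0.2   0.   -0. ]
clock 16.88 pos [348.9 343.4 208.3] jaw 3.1 open 6.7 F [-0.1  0.3  0.1] q6 2.29
SHIFT [-0.0002  0.0001  0.0163] TURN -0.000 (alt 3.142) rows>=1/1 tilt -0.0006 -0.0006
clock: 17.13
position: [348.9, 343.3, 201.2]
tool_rot: [-0.0, 0.688, 0.726, -0.001]
wrist_force: [-0.1, -0.0, -0.6]
opening: 6.3
[  0.  -39.9  19.8  -0.2   0.   -0. ]
clock 17.13 pos [348.9 343.3 201.2] jaw 3.1 open 6.3 F [-0.1 -0.  -0.6] q6 2.29
SHIFT [-0.0001  0.0001  0.0092] TURN -0.000 (alt 3.141) rows>=1/1 tilt -0.0008 -0.0007
```

View pics/side13.png

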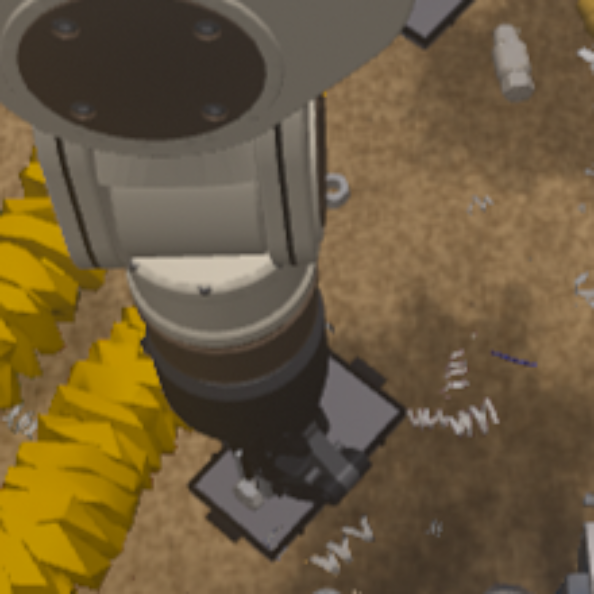

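```bash
E='from h import *
from bench import *
s=observe();print(s["joint_efforts"].round(1))
go(351,343.2,187,3.1)'
python3 -m jog '[0,0.002,0.004,0,0,0.002,0.007,0,0,0.002,0.007,0]'; python3 -c "$E";python3 -m jog '[0,0,0.004,0,0,0,0.007,0,0,0,0.007,0,0,0,0.007,0]'; python3 -c "$E"
```

```text
clock: 17.43
position: [351.0, 343.4, 194.2]
tool_rot: [-0.0, 0.688, 0.726, -0.0]
wrist_force: [-0.2, 0.1, -1.0]
opening: 6.6
[ -0.  -40.3  19.6  -0.2  -0.   -0. ]
clock 17.43 pos [351.  343.4 194.2] jaw 3.1 open 6.6 F [-0.2  0.1 -1. ] q6 2.29
SHIFT [-0.0002 -0.      0.0072] TURN -0.000 (alt 3.141) rows>=1/1 tilt -0.0007 -0.0006
clock: 17.77
position: [351.0, 343.5, 187.5]
tool_rot: [-0.0, 0.688, 0.726, -0.0]
wrist_force: [-0.2, -0.5, -1.4]
opening: 6.1
[ -0.  -40.   18.9  -0.    0.    0. ]
clock 17.77 pos [351.  343.5 187.5] jaw 3.1 open 6.1 F [-0.2 -0.5 -1.4] q6 2.29
SHIFT [-0.0003  0.      0.0005] TURN -0.000 (alt 3.141) rows>=1/1 tilt -0.0006 -0.0005
```

```bash
python3 -m jog '[0,0,0,0,0,0,0,0,0,0,0,0]' 0.016; python3 -m jog '[0,0,-0.01,0,0,0,-0.03,0,0,0,-0.06,0,0,0,-0.06,0,0,0,-0.06,0]' ; python3 - <<'E'
from h import *
from bench import *
print(observe()["joint_efforts"].round(1))
go(400,180,240,-2)
p,d=grab_frame("side"); cv2.imwrite("pics/side14.png",cv2.resize(p[180:400,180:400,::-1],None,fx=2.7,fy=2.7))
E
```

```text
clock: 18.02
position: [351.2, 343.8, 188.1]
tool_rot: [0.0, 0.688, 0.726, 0.0]
wrist_force: [-0.8, 0.5, -0.4]
opening: 16.3
clock: 18.43
position: [351.9, 344.4, 250.5]
tool_rot: [0.0, 0.688, 0.726, 0.003]
wrist_force: [0.2, -0.1, -0.3]
opening: 16.0
[ -0.  -39.4  22.    0.1   0.   -0. ]
clock 18.43 pos [351.9 344.4 250.5] jaw 3.1 open 16.0 F [ 0.2 -0.1 -0.3] q6 2.29
SHIFT [-0.1668  0.0391  0.01  ] TURN 0.089 (alt -3.053) rows>=5/1 tilt 0.0041 0.0040
```

View pics/side14.png

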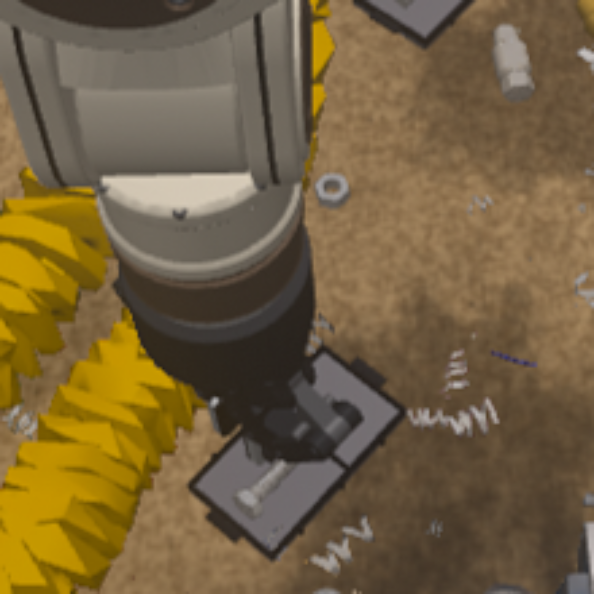

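```bash
python3 -c "
from h import *
go(395,172,200,-2)"
```

```text
clock 18.48 pos [351.4 343.9 249.1] jaw 3.1 open 16.5 F [ 0.  -0.1  0.8] q6 2.29
SHIFT [-0.174   0.0342  0.0489] TURN 0.089 (alt -3.053) rows>=5/1 tilt 0.0020 0.0019
```

```bash
python3 -m jog '[-0.035,0,0,0.05,-0.07,0.005,0,0.089,-0.105,0.01,0.01,0.089,-0.14,0.02,0.03,0.089,-0.174,0.034,0.048,0.089,-0.174,0.034,0.048,0.089,-0.174,0.034,0.048,0.089,-0.174,0.034,0.048,0.089]' 0.042;python3 - <<'E'
from h import *
from bench import *
print(observe()["joint_efforts"].round(1))
go(456,189,195,-2)
for n in("top","side"):
    p,d=grab_frame(n); cv2.imwrite(f"pics/{n}15.png",p[:,:,::-1]); np.save(n+"15.npy",d)
E
```

```text
clock: 19.15
position: [394.2, 171.5, 199.4]
tool_rot: [-0.001, 0.72, 0.694, -0.001]
wrist_force: [-0.4, 0.7, 0.9]
opening: 42.0
[ -0.8 -33.5  17.7   0.1  -0.   -0. ]
clock 19.15 pos [394.2 171.5 199.4] jaw -2.1 open 42.0 F [-0.4  0.7  0.9] q6 2.02
SHIFT [0.0197 0.0611 0.0043] TURN -0.001 (alt 3.141) rows>=2/1 tilt -0.0016 -0.0002
```

View pics/side15.png

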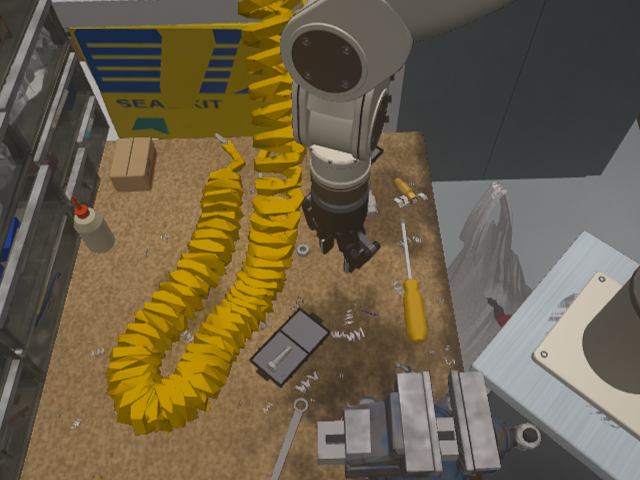

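```bash
cat > e.py <<'E'
from h import *
from bench import *
s=observe();print(s["joint_efforts"].round(1),"moment",s["moment"].round(1))
go(456,189,195,-2)
E
python3 -m jog '[0.001,0.004,0,0,0.003,0.008,0,0,0.004,0.012,0,0,0.004,0.012,0,0]'>/dev/null; python3 e.py
python3 -m jog '[0.001,0.004,0,0,0.003,0.008,0,0,0.003,0.008,0,0]'>/dev/null; python3 e.py
```

```text
[  0.  -35.   18.1   0.1  -0.   -0. ] moment [0.  0.  0.1]
clock 19.58 pos [407.7 176.4 200.3] jaw -1.9 open 41.9 F [-0.1  0.4 -0.8] q6 2.01
SHIFT [0.0143 0.0479 0.0054] TURN 0.001 (alt -3.140) rows>=2/1 tilt 0.0022 0.0009
[  0.  -35.7  18.1   0.2   0.   -0. ] moment [0. 0. 0.]
clock 19.83 pos [415.7 178.5 200. ] jaw -2.0 open 41.9 F [0.8 1.2 0.3] q6 2.01
SHIFT [0.0119 0.0399 0.0051] TURN -0.000 (alt 3.142) rows>=2/1 tilt 0.0014 0.0005
```

```bash

python3 -m jog '[0.001,0.004,0,0,0.003,0.008,0,0,0.003,0.008,0,0]'>/dev/null; python3 e.py
```

```text
[  0.  -36.5  18.3   0.2  -0.   -0. ] moment [ 0.1 -0.  -0. ]
clock 20.08 pos [423.8 181.  200. ] jaw -2.0 open 41.9 F [0.5 1.  0.5] q6 2.01
SHIFT [0.0091 0.0319 0.005 ] TURN -0.000 (alt 3.141) rows>=1/1 tilt 0.0013 0.0006
```

```bash

python3 -m jog '[0.001,0.003,0,0,0.002,0.006,0,0,0.002,0.006,0,0]'>/dev/null; python3 e.py
```

```text
[ -0.  -37.1  18.5   0.1  -0.   -0. ] moment [-0. -0.  0.]
clock 20.33 pos [429.5 182.7 199.9] jaw -2.0 open 42.2 F [-0.1  0.3  0.7] q6 2.01
SHIFT [0.0072 0.0263 0.0049] TURN -0.000 (alt 3.141) rows>=1/1 tilt 0.0008 0.0003
```

```bash
python3 - <<'E'
from h import *
from bench import *
p,d=grab_frame("side"); cv2.imwrite("pics/side16.png",cv2.resize(p[120:340,200:420,::-1],None,fx=2.7,fy=2.7))
E
python3 -m jog '[0.001,0.003,0,0,0.002,0.006,0,0,0.002,0.006,0,0]'>/dev/null; python3 e.py
```

```text
[ -0.  -37.7  18.6   0.1  -0.   -0. ] moment [-0.  0.  0.]
clock 20.63 pos [435.6 184.5 200. ] jaw -2.0 open 42.2 F [0.1 0.4 0.6] q6 2.01
SHIFT [0.0052 0.0202 0.005 ] TURN -0.000 (alt 3.141) rows>=1/1 tilt 0.0011 0.0004
```

View pics/side16.png

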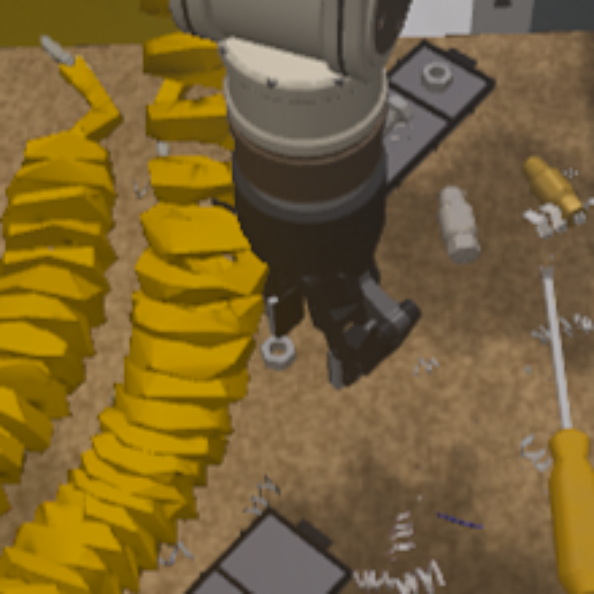

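```bash

python3 -m jog '[0.001,0.004,0,0,0.003,0.01,0,0,0.003,0.01,0,0]'>/dev/null; python3 e.py
python3 -m jog '[0.001,0.004,0,0,0.002,0.010,0,0,0.002,0.010,0,0,0.002,0.010,0,0]'>/dev/null; python3 e.py
```

```text
[ -0.  -38.5  18.4   0.3  -0.   -0. ] moment [ 0. -0.  0.]
clock 20.88 pos [446.4 187.4 200.1] jaw -2.0 open 42.1 F [-0.2  0.1 -0.7] q6 2.00
SHIFT [0.0019 0.0095 0.0051] TURN -0.000 (alt 3.141) rows>=1/1 tilt 0.0020 0.0008
[ -0.  -39.7  19.6  -0.1  -0.   -0. ] moment [-0.  0. -0.]
clock 21.22 pos [455.5 188.6 199.8] jaw -2.0 open 42.3 F [ 0.3 -0.2  0.5] q6 2.00
SHIFT [0.0004 0.0005 0.0048] TURN -0.000 (alt 3.141) rows>=1/1 tilt 0.0003 0.0001
```

Over the nut with no contact. Descend to TCP 176.5.

```bash

python3 -m jog '[0,0.001,0.008,0,0,0.001,0.016,0,0,0.001,0.023,0,0,0.001,0.023,0,0,0.001,0.023,0]'; python3 e.py;  python3 -m jog '[0,0,0,0,0,0,0,0,0,0,0,0,0,0,0,0,0,0,0,0,0,0,0,0]' 0 40; python3 -m jog '[0,0,-0.01,0,0,0,-0.02,0,0,0,-0.035,0,0,0,-0.035,0,0,0,-0.035,0]'; python3 e.py; python3 - <<'E'
from h import *
from bench import *
p,d=grab_frame("side"); cv2.imwrite("pics/side17.png",cv2.resize(p[120:340,200:420,::-1],None,fx=2.7,fy=2.7))
E
```

```text
clock: 21.63
position: [455.4, 188.3, 175.8]
tool_rot: [-0.0, 0.719, 0.695, -0.001]
wrist_force: [-0.6, 1.0, 0.6]
opening: 42.2
[ -0.  -39.9  18.1  -0.   -0.    0. ] moment [0. 0. 0.]
clock 21.63 pos [455.4 188.3 175.8] jaw -2.0 open 42.2 F [-0.6  1.   0.6] q6 2.00
SHIFT [ 0.0007  0.0005 -0.0192] TURN -0.000 (alt 3.142) rows>=1/1 tilt -0.0023 -0.0009
clock: 22.13
position: [456.2, 188.6, 177.2]
tool_rot: [0.0, 0.719, 0.695, 0.0]
wrist_force: [0.8, 0.3, 2.5]
opening: 17.1
clock: 22.55
position: [456.8, 188.8, 213.3]
tool_rot: [0.001, 0.719, 0.695, 0.002]
wrist_force: [-0.1, -0.2, -0.7]
opening: 16.9
[ -0.  -40.2  20.4   0.1  -0.   -0. ] moment [-0.   0.   0.1]
clock 22.55 pos [456.8 188.8 213.3] jaw -2.0 open 16.9 F [-0.1 -0.2 -0.7] q6 2.00
SHIFT [ 0.0001 -0.0008  0.0183] TURN -0.000 (alt 3.141) rows>=1/1 tilt 0.0032 0.0013
```

View pics/side17.png

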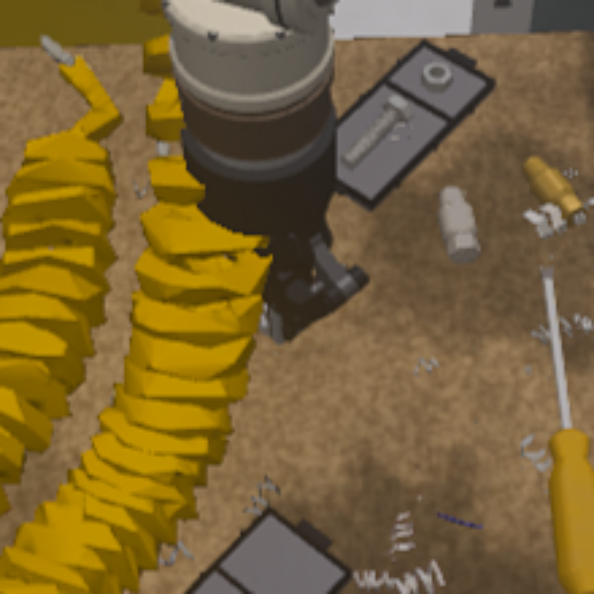

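```bash
python3 -c "
from h import *
go(400,180,230,-2);go(357.2,287.8,220,3.1)"
```

```text
clock 22.60 pos [456.3 188.6 212.4] jaw -2.0 open 17.2 F [-0.2  0.9 -1. ] q6 2.00
SHIFT [-0.0106 -0.0559 -0.0177] TURN -0.000 (alt 3.141) rows>=2/1 tilt 0.0015 0.0006
clock 22.60 pos [456.3 188.6 212.4] jaw -2.0 open 17.2 F [-0.2  0.9 -1. ] q6 2.00
SHIFT [ 0.0956 -0.1025 -0.0077] TURN -0.089 (alt 3.052) rows>=4/1 tilt 0.0015 0.0006
```

```bash
python3 -m jog '[-0.005,-0.028,-0.01,0,-0.01,-0.056,-0.018,0,0.025,-0.072,-0.018,-0.03,0.06,-0.09,-0.01,-0.06,0.0956,-0.1025,-0.008,-0.089,0.0956,-0.1025,-0.008,-0.089,0.0956,-0.1025,-0.008,-0.089,0.0956,-0.1025,-0.008,-0.089]'; python3 -c "
from h import *
go(357.2,287.8,186,3.1)"
```

```text
clock: 23.27
position: [356.5, 287.4, 219.2]
tool_rot: [0.0, 0.688, 0.726, -0.001]
wrist_force: [-1.0, -0.0, 0.2]
opening: 17.2
clock 23.27 pos [356.5 287.4 219.2] jaw 3.1 open 17.2 F [-1.  -0.   0.2] q6 2.19
SHIFT [0.0004 0.0007 0.0332] TURN 0.001 (alt -3.141) rows>=1/1 tilt -0.0011 -0.0016
```

```bash
python3 -m jog '[0,0,0.01,0,0,0,0.02,0,0,0,0.032,0,0,0,0.033,0,0,0,0.033,0,0,0,0.033,0]'; python3 -c "
from h import *
go(357.2,287.8,185,3.1)"
```

```text
clock: 23.77
position: [357.4, 286.9, 187.0]
tool_rot: [0.0, 0.688, 0.725, -0.0]
wrist_force: [0.8, 0.4, -0.0]
opening: 16.6
clock 23.77 pos [357.4 286.9 187. ] jaw 3.0 open 16.6 F [ 0.8  0.4 -0. ] q6 2.19
SHIFT [ 0.0009 -0.0002  0.002 ] TURN -0.002 (alt 3.140) rows>=1/1 tilt -0.0002 -0.0003
```

```bash
python3 -m jog '[0,0,0.002,0,0,0,0.002,0,0,0,0.002,0]'; python3 -m jog '[0,0,0,0,0,0,0,0,0,0,0,0]' 0.026; python3 -m jog '[0,0,-0.02,0,0,0,-0.04,0,0,0,-0.07,0,0,0,-0.1,0,0,0,-0.1,0]'; python3 -c "
from h import *
go(400,-150,330,3.1)"
```

```text
clock: 24.02
position: [357.2, 287.7, 185.2]
tool_rot: [0.0, 0.688, 0.726, 0.0]
wrist_force: [-0.2, 0.3, 0.4]
opening: 17.0
clock: 24.27
position: [357.0, 287.8, 185.0]
tool_rot: [0.0, 0.688, 0.726, 0.0]
wrist_force: [0.3, 0.6, -0.9]
opening: 25.7
clock: 24.68
position: [358.7, 289.2, 290.4]
tool_rot: [0.001, 0.688, 0.726, 0.005]
wrist_force: [0.4, 1.7, 0.3]
opening: 25.9
clock 24.68 pos [358.7 289.2 290.4] jaw 3.1 open 25.9 F [0.4 1.7 0.3] q6 2.20
SHIFT [-0.4405  0.0178 -0.0422] TURN 0.000 (alt -3.142) rows>=11/1 tilt 0.0082 0.0066
```

```bash
python3 -m jog '[-0.45,-0.06,-0.04,0,-0.45,-0.06,-0.04,0,-0.45,-0.06,-0.04,0,-0.45,-0.06,-0.04,0,-0.45,-0.06,-0.04,0,-0.45,-0.06,-0.04,0,-0.45,-0.06,-0.04,0,-0.45,-0.06,-0.04,0,-0.45,-0.06,-0.04,0,-0.45,-0.06,-0.04,0,-0.45,-0.06,-0.04,0,-0.45,-0.06,-0.04,0]'; python3 - <<'E'
from h import *
from bench import *
for n in("top","side"):
    p,d=grab_frame(n); cv2.imwrite(f"pics/{n}20.png",p[:,:,::-1])
    a,b,w,h=(130,140,340,240) if n=="top" else (230,120,220,280)
    s=min(800/w,600/h); cv2.imwrite(f"pics/{n}20z.png",cv2.resize(p[b:b+h,a:a+w,::-1],None,fx=s,fy=s))
E
```

```text
clock: 25.68
position: [321.0, -170.7, 325.8]
tool_rot: [0.003, 0.692, 0.722, -0.001]
wrist_force: [1.4, 0.8, 0.9]
opening: 26.1
```

View pics/top20z.png

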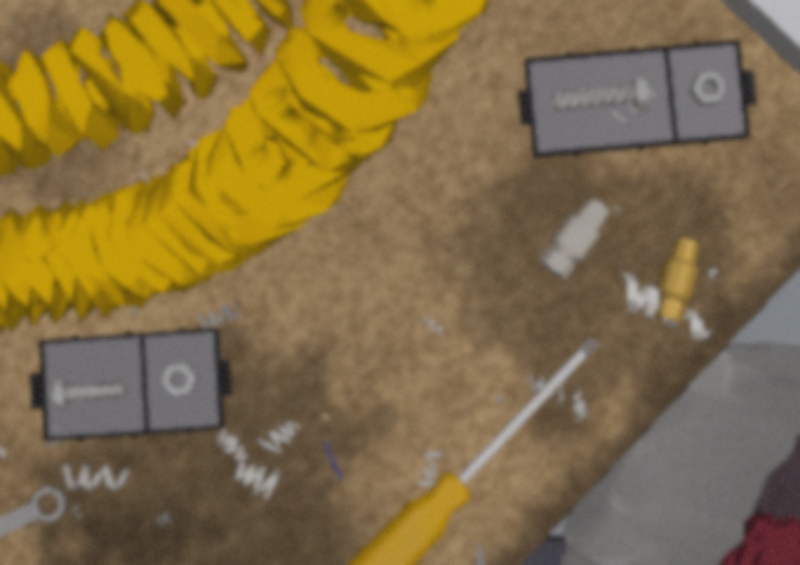

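View pics/side20z.png

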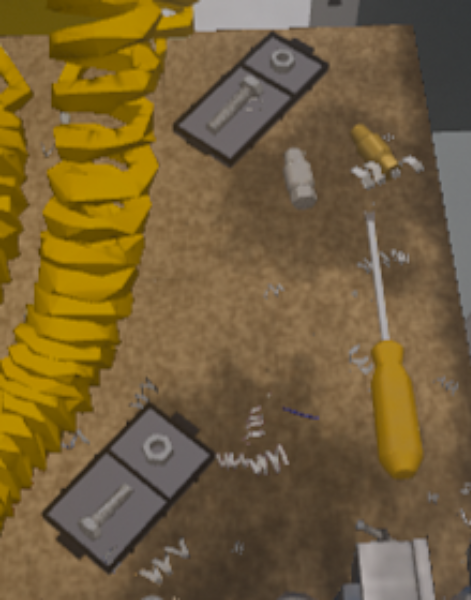

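```bash
python3 -m jog '[0,0,0,0,0,0,0,0,0,0,0,0,0,0,0,0,0,0,0,0]'; python3 - <<'E'
from h import *
from bench import *
mid=lambda a,b:[(a[0]+b[0])/2,(a[1]+b[1])/2]
zp=lambda q:(130+q[0]/2.353,140+q[1]/2.353)
for nm,q,z,o,ang in(("boltL",(603,97),14,(524,29.1),94.3),("boltS",(89,391),13,(354.4,340.1),93.1),("nutL",(709,87),16,(528.9,-36.3),94.3),("nutS",(178,380),16,(357.2,287.8),93.1)):
    d=ray("top",*zp(q),z)[:2]-o; a=np.radians(ang); print(nm,"along %.1f across %.1f"%(d@[np.cos(a),np.sin(a)],d@[-np.sin(a),np.cos(a)]))
print(observe()["joint_velocities"].round(3)); print(close_job())
E
```

```text
clock: 26.2
position: [321.6, -163.9, 324.8]
tool_rot: [-0.0, 0.687, 0.727, -0.0]
wrist_force: [1.4, -0.4, -0.6]
opening: 25.7
boltL along -0.5 across -0.2
boltS along 1.4 across 3.0
nutL along 0.2 across -0.2
nutS along -0.0 across 0.2
[-0.011  0.003  0.003 -0.     0.001 -0.001]
the job is handed in; nothing more can be done
None
```

Both kits are made up, and I handed the job in at about 26 s. The long bolt and one nut are in the longer tray; the short bolt and the other nut are in the shorter tray.

**Last checks:** The final top and side pictures show both bolts lengthwise in their big bays and both nuts flat in their small bays. From the top picture, every part is within about 3 mm of its bay's centre. I read those pixel positions off by eye. I did not measure the parts' heights or speeds, but they look flat and at rest. The couplers look unmoved in the same pictures, and the arm is parked clear of everything.

**Forces:** The highest wrist force I read was about 7 N, when the closing fingertips touched the bench during the pick of the first nut. The two bolt picks read 5–6 N in the same way.

**Disagreement:** The yellow hose hangs over one nut and close to the bolts. Both cameras measured it there, and the gripper overlapped it while picking up that nut. I moved in slowly, and neither the wrist force nor the joint torques showed any contact. It seems to offer no resistance.

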